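Load the deburring tub behind its left-hand screw

TASK

Load the deburring tub: undo the steel T-bar screw on its hatch (it has a left-hand thread), slide the hatch fully open, set down inside the tub every pipe nipple, hex nut and union that is lying on the bench, and slide the hatch fully shut. Then do the T-bar screw up tight again and lock the black quarter-turn fastener beside it: press its head down, turn it a quarter turn clockwise and let it spring up and catch. Leave the elbow, the tee, the marker and everything else on the bench where they are.

Things in the scene. Friction and masses are not known exactly. Their poses are not given: they have to be found in the camera images.
- tub: grey deburring tub fixed to the bench, 220 x 440 mm, 70 mm high; origin at bench level under the middle of its mouth. The mouth is 170 x 170 mm (local x and y within 85 mm of the origin); inner floor 10 mm above the bench, rim 70 mm. Closed deck at local y = +85 to +330 mm, over which the hatch slides. Lies turned by up to 0.2 rad from the world axes
- hatch (a joint): sliding aluminium hatch of the tub: 0 = shut, grows to 0.175 m = fully open as it slides along the tub's +y. Stiffness: about 2 N of friction. While the T-bar screw is done up a pin under it blocks the hatch after 3 mm; it counts as shut within 4 mm
- hatch_handle (a point): middle of the steel bar handle on the hatch: round bar 12 mm thick, 90 mm long along the tub's x, its middle about 103 mm above the bench (26 mm free under the bar); moves with the hatch. When shut it lies at x = 0, y = +30 mm of the tub
- screw (a joint): captive left-hand T-bar screw on the hatch, angle in rad: 0 = fully tight (hard stop), grows CLOCKWISE seen from above, up to 2.6 (stop). It rises 3.2 mm per rad; its pin leaves the hatch's lock above about 1.8, and it counts as undone above 2.0 and as tight below 0.3. Turning friction 0.1 N m; stays where it is left. It can only be turned down again with the hatch shut
- screw_grip (a point): middle of the T-bar of the left-hand screw: steel bar 56 mm long (point's x axis) by 12 mm wide (y), 20 mm high, vertical axis; about 103 mm above the bench when tight, 33 mm above the hatch. When the hatch is shut it lies at x = +70, y = +110 mm of the tub (far side)
- stud (a joint): turn of the quarter-turn fastener in rad: 0 = open, grows clockwise seen from above to 1.57 = locked. Blocked while the head is up; free when the head is pressed at least 5 mm down; past about 1.3 the head springs back up when let go and is caught
- stud_press (a joint): how far the head of the quarter-turn fastener is pressed down, m: 0 = up, 0.007 = bottom stop. Spring: 4 N at the top, 8.5 N at the bottom
- stud_grip (a point): middle of the grip bar on the black quarter-turn head: bar 36 mm long (point's x axis) by 11 mm wide (y), 20 mm high, on a 38 mm disc; about 103 mm above the bench when up. When the hatch is shut it lies at x = -70, y = +110 mm of the tub (near side, 140 mm from the T-bar screw)
- nipple_1_mid (a point): centre of a threaded steel pipe nipple, 27 mm diameter, 70 mm long along the point's y axis, lying on the bench (to be loaded; may be absent)
- nipple_2_mid (a point): centre of a second, equal nipple (to be loaded; may be absent)
- nut_1_mid (a point): centre of a steel hex nut lying flat, 18 mm high, 41 mm across flats (along the point's x axis and every 60 degrees from it), 47 mm across corners (to be loaded; may be absent)
- nut_2_mid (a point): centre of a second, equal nut (to be loaded; may be absent)
- union_mid (a point): centre of a brass union standing upright, 48 mm high, its upper hexagon 41 mm across flats (point's x axis), 47 mm across corners, at 22 to 38 mm above its foot (to be loaded; may be absent)
- elbow: grey steel pipe elbow, 59 x 83 x 42 mm, origin under its middle; a bystander, leave it
- tee: brass tee, 64 x 53 x 34 mm, origin under its middle; a bystander, leave it
- marker: marker pen, 136 mm long along y, origin under its middle; a bystander, leave it
Mind the look-alikes: they are no part of the job. What is shaped like the part that bears nut_2_mid but blue or turquoise is not meant.

How it is judged:
On the way, in this order (a step that is already met when the one before it is completed fails the run):
1. the left-hand screw is undone (past 2.0 rad clockwise) (value of joint screw above 2 rad), for 0.2 s.
2. the hatch is slid fully open (past 165 mm) (value of joint hatch above 0.165 m), for 0.2 s.
3. all nipples, nuts and unions that are present lie in the tub (x of nipple_1_mid in the frame of tub between -0.085 and 0.085 m and y of nipple_1_mid in the frame of tub between -0.085 and 0.085 m and z of each of nipple_1_mid, nipple_2_mid, nut_1_mid, nut_2_mid, union_mid in the frame of tub below 0.055 m and x of nipple_2_mid in the frame of tub between -0.085 and 0.085 m and y of nipple_2_mid in the frame of tub between -0.085 and 0.085 m and x of nut_1_mid in the frame of tub between -0.085 and 0.085 m and y of nut_1_mid in the frame of tub between -0.085 and 0.085 m and x of nut_2_mid in the frame of tub between -0.085 and 0.085 m and y of nut_2_mid in the frame of tub between -0.085 and 0.085 m and x of union_mid in the frame of tub between -0.085 and 0.085 m and y of union_mid in the frame of tub between -0.085 and 0.085 m), for 0.3 s.
4. the hatch is shut again (within 4 mm) (value of joint hatch below 0.004 m), for 0.2 s.
At the end, for the whole second after the job is handed in: All present nipples, nuts and unions lie in the tub, the hatch is shut within 4 mm, the T-bar screw is tight again (below 0.3 rad), and the quarter-turn fastener is turned past 1.25 rad with its head sprung back up (within 2 mm) (all of step 3 and value of joint hatch below 0.004 m and value of joint screw below 0.3 rad and value of joint stud above 1.25 rad and value of joint stud_press below 0.002 m); the robot touches nothing.
It fails at once if the elbow is moved more than 5 cm (distance of elbow from where it was at the start of the episode above 0.05 m).
It fails at once if the tee is moved more than 5 cm (distance of tee from where it was at the start of the episode above 0.05 m).
It fails at once if the marker is moved more than 5 cm (distance of marker from where it was at the start of the episode above 0.05 m).
Of nipple_1, nipple_2, nut_1, nut_2, union only 2 to 4 are there at a start; the rules pass over those that are not, and their reading is None.
At some moment in a run one of nut_1, nut_2, union may be knocked a few centimetres aside while the robot is not near it.
It also fails if it takes over 210 s, if anything falls off the work surface, if the arm or the gripper's body presses on something with over 40 N, if the wrist force passes 120 N, or if a joint passes its speed limit or range.

ROBOT

A 7-joint arm with a two-finger parallel gripper is mounted at the origin on a cart in front of the work surface, level with it; the furniture and walls round the work are solid. World frame = base frame: x ahead of the robot, y to its left, z up, the work surface at z = 0. Lengths are in m, angles in rad, forces in N, time in s.
With the tool pointing down it reaches from about 0.425 to 0.925 m from the base axis. Payload 6.8 kg.
Tool frame: the origin (TCP) lies at the very end of the fingers, on their centre line; the grasp point (between the pads) lies 19 mm behind it (r.grip_depth is the distance from the TCP to the grasp point, in m); z points along the fingers, y is the direction in which the jaws open and shut (so a half turn about z gives the same grasp; the last joint's range is limited). The gripper opens to 85 mm and grips with 20 to 120 N. Pads are 22 mm wide; open, the fingers measure 114 mm over their backs; the gripper's body (76 mm by 85 mm) begins 54 mm behind the grasp point. The pads swing forward as they close: fully open they stand 13 mm farther back than shut.
Start: joints at [-1.306, 0.477, 0.022, 1.555, -0.011, 1.109, -0.083], TCP at [0.246, 0.629, 0.231] pointing down, gripper open.
Joint ranges: [-2.96, 2.96], [-0.34, 2.1], [-1.41, 1.46], [0.24, 2.44], [-1.37, 4.51], [0.17, 1.92], [-2.96, 2.96]. Speed limits (rad/s): [2.39, 2.39, 3.14, 3.14, 3.14, 3.14, 3.14].

INTERFACE

Orientations are given as a rotation vector (axis times angle).
In Python, from bench import status, eyes, workorder, spotter, r gives the robot as it stands.
- The arm moves only by the tool drive_tool, never from a script. Its argument "commands" is a list of rows, each an object of numbers: "rx", "ry", "rz": the turn, a rotation vector about the world's x, y, z normalised to -1 to 1, where 1 is 8 degrees; "tx", "ty", "tz": the shift along the world's x, y, z normalised to -1 to 1, where 1 is 20 mm; "grip": the closure, from -1 (fully open) to 1 (shut). A call has 1 to 10 rows; each row shifts and turns the commanded pose from where the row before left it; what a row does not reach is not made up. A row lasts 1/8 s, in which the tool goes at most 62.5 mm and 10.7 degrees, less where a joint would pass 70% of its speed; a pose out of reach is approached as far as the arm can. A call with a number of a shift or a turn outside -1 to 1 is refused whole. A call with a gripper value outside its range is refused whole. The fingers move at their own pace and stop on an object; "grip_force" is the grip in N (left out, the last holds). Time passes only in rows, so rows that do not move let the fingers close. It gives the time, the measured TCP pose, the force and the opening at its end, in the units of the state.
- status.get_obs(): the state, without advancing time (a new reading comes with each control period).
- eyes.grab_frame(name): name is "scene" or "top" or "wrist"; returns a dict with "frame" (400x640x3 uint8, blue, green, red), "range_z" (400x640 float32, m along the optical axis (not along the pixel's ray), 0 where there is no reading), "fx", "fy", "cx", "cy" (pixels), "dist_coeffs" ([k1, k2, p1, p2, k3] as OpenCV has them; the pictures are not rectified), "T" (4x4, takes a point from camera to world coordinates); the wrist camera has in their place "T_tool_cam" (4x4, takes a point from camera to tool coordinates, whose origin is the TCP and whose axes are the flange's). Camera axes: x right, y down, z forward; pixel columns grow to the right and rows downward; lengths in m; the calibration is good to about 2 mm. A picture is of the moment at which its call begins: read the wrist's pose just before it.
- workorder.hand_in(): hands the job in, once; it reports no verdict.
Trained networks look in the newest picture that a camera, given by its name, has taken for a name from the list of things; names that differ only in an ending like _2 or _b are one class to them, and where a whole thing is asked for, a point or a joint stands for the part that bears it (a point fixed in the world has none). Each returns a list of dicts, best first, with "confidence" (0 to 1); they miss things now and then, are a little off and sometimes report something else, mostly with a low value. They report only what shows in the picture. A call takes as long as a camera call. They do not tell look-alikes from the thing itself.
- spotter.boxes_of(camera, target): "position" ([column, row] as shares, 0 to 1, of the picture: columns of its width, rows of its height, amid what is visible of it).
- spotter.masks_of(camera, target): "mask" (400x640 bool, what is visible of it) and "position" ([column, row] as shares, 0 to 1, of the picture: columns of its width, rows of its height, amid what is visible of it).
The state is a dict: "clock": time; "joints": joint angles; "qvel": joint speeds; "tau": joint torques, N m; "tcp_pos": TCP position; "orientation": TCP orientation; "contact_force": force on the tool from outside, world axes, zero at the start; "moment": the same for the moment, N m; "grip_width": finger opening in m.
Only numpy, scipy, OpenCV 4.12 (cv2) and the standard library are available. Lean on these libraries where they do the work, as an engineer would, in place of code of your own. Each camera call takes 0.05 s, during which the arm holds its last target.

## Working session

There is one attempt and no reset: what is moved stays moved. The work goes in short steps, Python scripts to look and compute and a tool call to move; the robot and the scene stay as the last step left them, time stands still between calls to the robot, and variables do not carry over. Pictures are saved under pics/ and viewed, and the job is handed in when it is done.

Besides the shell and the picture viewer there is one more tool, called after "Emit:" as name(argument=value, ...) on one line, values as JSON. drive_tool: Moves the arm, as the interface text tells. Scaled input: -1 to 1 covers 20 mm each way for a shift and 8 degrees each way for a turn. Its arguments: {"type":"object","properties":{"commands":{"type":"array","items":{"type":"object","properties":{"rx":{"type":"number"},"ry":{"type":"number"},"rz":{"type":"number"},"tx":{"type":"number"},"ty":{"type":"number"},"tz":{"type":"number"},"grip":{"type":"number"}}}},"grip_force":{"type":"number"}},"required":["commands"]}

```bash
ls -la; mkdir -p pics
cat > h.py <<'E'
import numpy as np, cv2
from bench import status, eyes, workorder, spotter, r
from scipy.spatial.transform import Rotation as R
def grab(n):
    o=status.get_obs(); f=eyes.grab_frame(n)
    if 'T' in f: T=np.array(f['T'])
    else:
        W=np.eye(4); W[:3,:3]=R.from_rotvec(o['orientation']).as_matrix(); W[:3,3]=o['tcp_pos']; T=W@np.array(f['T_tool_cam'])
    f['TW']=T; return f
def K(f): return np.array([[f['fx'],0,f['cx']],[0,f['fy'],f['cy']],[0,0,1.]])
def cloud(f):
    h,w=f['range_z'].shape
    uv=np.stack(np.meshgrid(np.arange(w),np.arange(h)),-1).reshape(-1,1,2).astype(np.float64)
    n=cv2.undistortPoints(uv,K(f),np.array(f['dist_coeffs'])).reshape(h,w,2)
    z=f['range_z'][...,None]; P=np.concatenate([n*z,z],-1)
    P=P@f['TW'][:3,:3].T+f['TW'][:3,3]; P[f['range_z']==0]=np.nan
    return P
def proj(f,pts):
    Ti=np.linalg.inv(f['TW']); rv=cv2.Rodrigues(Ti[:3,:3])[0]
    return cv2.projectPoints(np.array(pts,float).reshape(-1,1,3),rv,Ti[:3,3],K(f),np.array(f['dist_coeffs']))[0].reshape(-1,2)
def save(f,n): cv2.imwrite('pics/'+n+'.png',f['frame'])
E
cat > a.py <<'E'
from h import *
print(status.get_obs(), r.grip_depth)
for c in ['scene','top','wrist']:
    f=grab(c); save(f,c+'0'); np.savez('/tmp/'+c+'0.npz',P=cloud(f),img=f['frame'])
    print(c,f['TW'].round(3).tolist(),f['fx'])
    if c=='wrist': print(f['T_tool_cam'])
    else:
        for t in ['tub','hatch_handle','screw_grip','stud_grip','nipple_1_mid','nut_1_mid','union_mid','elbow','tee','marker']:
            P=cloud(f)
            for m in spotter.masks_of(c,t):
                q=P[m['mask']]; q=q[~np.isnan(q[:,0])]
                print(t,round(m['confidence'],2),(np.array(m['position'])*[640,400]).round(),m['mask'].sum(),np.median(q,0).round(3) if len(q) else None, np.percentile(q[:,2],95).round(3) if len(q) else None)
E
python3 a.py
```

```text
total 12
drwxr-xr-x  3 agent agent 4096 Dec  6 17:41 .
drwxr-xr-x 23 root  root  4096 Dec  6 17:41 ..
drwxr-xr-x  2 agent agent 4096 Dec  6 17:41 pics
{'clock': 0.0, 'joints': array([-1.30610375,  0.47780744,  0.02235002,  1.55647889, -0.01151976,
        1.10928019, -0.08307633]), 'qvel': array([ 0.00122156,  0.00024029, -0.00150458, -0.00175653, -0.00043048,
        0.00121487,  0.00108425]), 'tau': array([ 3.47558835e-04, -5.96452045e+01,  1.60772469e+00, -2.81194192e+01,
        1.23525076e-02,  9.33622301e-03,  2.16423837e-05]), 'tcp_pos': array([0.24564314, 0.62807038, 0.2303094 ]), 'orientation': array([-5.82113748e-01, -3.08696719e+00,  2.87864718e-03]), 'contact_force': array([ 0.48056361, -0.11874765, -0.99971298]), 'moment': array([ 0.01730208, -0.03457502, -0.01551536]), 'grip_width': 0.08551051022130851} 0.0187
scene [[0.627, -0.366, 0.688, -0.188], [-0.779, -0.284, 0.559, -0.69], [-0.009, -0.886, -0.463, 0.585], [0.0, 0.0, 0.0, 1.0]] 437.35439317728293
tub 0.9 [255. 184.] 8981 [0.527 0.122 0.069] 0.082
hatch_handle 0.57 [267. 174.] 2716 [0.577 0.107 0.076] 0.106
stud_gr
[... 823 characters left out ...]
025] 0.03
union_mid 0.48 [381. 186.] 191 [ 0.58  -0.301  0.04 ] 0.051
elbow 0.77 [343. 147.] 340 [ 0.701 -0.185  0.039] 0.046
elbow 0.61 [203. 162.] 133 [0.649 0.201 0.113] 0.118
tee 0.85 [407. 157.] 285 [ 0.674 -0.385  0.03 ] 0.036
marker 0.73 [388. 266.] 272 [ 0.35  -0.323  0.016] 0.021
wrist [[0.363, 0.892, 0.271, 0.177], [0.932, -0.347, -0.106, 0.655], [-0.001, 0.291, -0.957, 0.375], [0.0, 0.0, 0.0, 1.0]] 342.14238721471173
[[ 1.43371500e-03 -9.56845582e-01 -2.90593319e-01  7.36158586e-02]
 [ 9.99998815e-01  1.53469154e-03 -1.19581284e-04 -4.21059300e-04]
 [ 5.60391931e-04 -2.90592803e-01  9.56846649e-01 -1.44168085e-01]
 [ 0.00000000e+00  0.00000000e+00  0.00000000e+00  1.00000000e+00]]
```

View pics/top0.png

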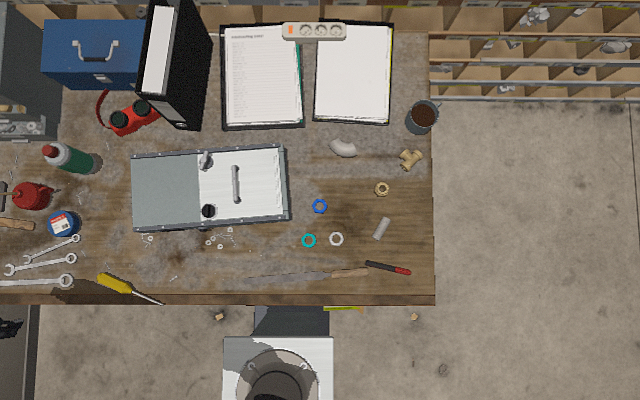

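View pics/scene0.png

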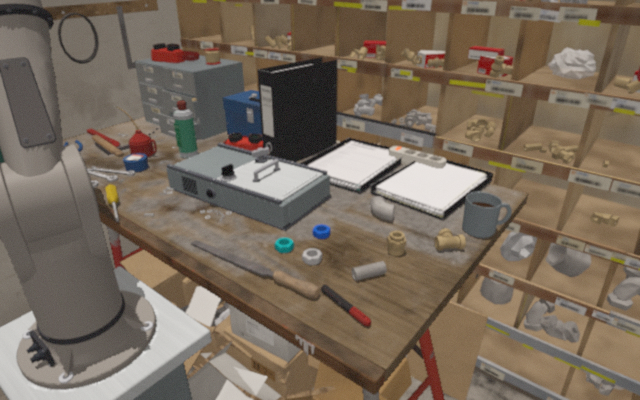

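View pics/wrist0.png

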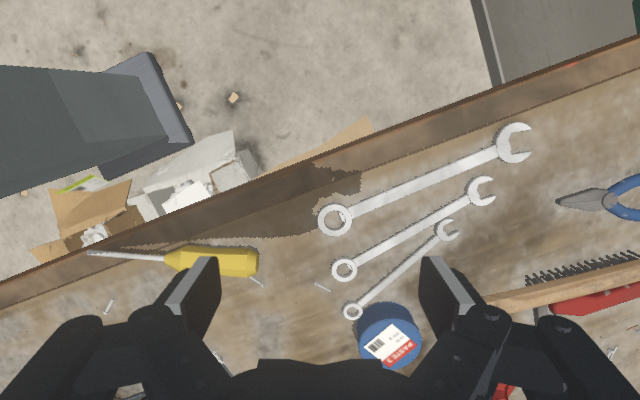

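The top view shows the tub at about (210,187) and turned slightly. The loose parts are the nipple (381,229), the union (382,188) and one steel nut (336,239). The blue (319,206) and turquoise (309,240) nuts are look-alikes. Next I'll measure the geometry.

```bash
cat > b.py <<'E'
from h import *
d=np.load('/tmp/top0.npz'); P=d['P']; img=d['img']
x,y,z=P[...,0],P[...,1],P[...,2]
def rect(m,name):
    c=P[m][:,:2].astype(np.float32); r_=cv2.minAreaRect(c*1000); print(name,m.sum(),r_)
box=np.zeros(z.shape,bool); box[135:240,120:300]=1
m=box&(z>0.055)&(z<0.09); rect(cv2.erode(m.astype(np.uint8),np.ones((2,2)))>0,'tub')
for n,(r0,r1,c0,c1),zl in [('handle',(155,210,225,250),.092),('screw',(140,178,190,222),.09),('stud',(195,225,195,222),.09)]:
    b=np.zeros(z.shape,bool); b[r0:r1,c0:c1]=1
    m=b&(z>zl)&(z<.13); q=P[m]; rect(m,n); print(q.mean(0).round(4),z[m].max(), np.percentile(z[m],50))
# parts
for n,(r0,r1,c0,c1),zl in [('nip',(210,246,362,398),.008),('union',(172,202,370,395),.01),('nut',(228,250,326,346),.006),('blue',(194,218,308,332),.006),('turq',(230,250,300,320),.006),('marker',(250,280,350,420),.006)]:
    b=np.zeros(z.shape,bool); b[r0:r1,c0:c1]=1
    m=b&(z>zl)&(z<.13); q=P[m]; rect(m,n); print(q.mean(0).round(4),z[m].max(), ((q.max(0)+q.min(0))/2).round(4))
# tall things near tub
b=np.zeros(z.shape,bool); b[0:145,100:240]=1
for h in (.1,.2,.3):
    m=b&(z>h); print(h,np.nanmin(P[m],0).round(3),np.nanmax(P[m],0).round(3))
v=cv2.resize(img[130:290,120:440],None,fx=2.5,fy=2.5,interpolation=cv2.INTER_CUBIC); cv2.imwrite('pics/topcrop.png',v)
E
python3 b.py
```

```text
tub 11173 ((576.5777587890625, 195.08895874023438), (220.22613525390625, 437.9090881347656), 5.044431686401367)
handle 162 ((584.6435546875, 116.19474792480469), (99.38640594482422, 13.391109466552734), 3.7971456050872803)
[0.5841 0.1158 0.1076] 0.1136156028766846 0.10818843169856529
screw 122 ((648.0999755859375, 202.67025756835938), (17.233806610107422, 54.55766296386719), 66.72823333740234)
[0.6475 0.2014 0.1116] 0.11968028544454734 0.11287717897234562
stud 137 ((507.91339111328125, 189.83526611328125), (35.57501983642578, 34.5261116027832), 9.229029655456543)
[0.5086 0.1881 0.1016] 0.11707035199955196 0.09679402620498823
nip 221 ((472.5828857421875, -288.74737548828125), (55.673545837402344, 69.9182357788086), 60.50392532348633)
[ 0.4656 -0.3004  0.0247] 0.03268065342634752 [ 0.4735 -0.3018  0.0203]
union 162 ((579.7943115234375, -301.6015930175781), (43.64348220825195, 41.244293212890625), 41.06266403198242)
[ 0.5787 -0.3001  0.0408] 0.054235253918758275 [ 0.5788 -0.3004  0.0322]
nut 113 ((433.8246765136719, -166.95994567871094), (39.82221221923828, 46.683162689208984), 42.32427215576172)
[ 0.4351 -0.1685  0.0183] 0.025640625114221827 [ 0.4301 -0.1681  0.0159]
blue 120 ((538.2725219726562, -121.81046295166016), (42.834720611572266, 68.68029022216797), 65.57693481445312)
[ 0.5314 -0.1192  0.0179] 0.025704524603810563 [ 0.5325 -0.1196  0.0159]
turq 111 ((429.84661865234375, -87.60690307617188), (39.46218490600586, 43.40438461303711), 43.903663635253906)
[ 0.4303 -0.0879  0.0187] 0.024555320210346565 [ 0.4299 -0.0859  0.0157]
marker 458 ((359.5462646484375, -310.49322509765625), (204.8993377685547, 82.94691467285156), 89.0970687866211)
[ 0.3472 -0.2904  0.0187] 0.03209187609079711 [ 0.3592 -0.3106  0.0191]
0.1 [0.757 0.211 0.1  ] [1.046 0.505 0.32 ]
0.2 [0.757 0.211 0.2  ] [1.045 0.318 0.32 ]
0.3 [0.758 0.216 0.3  ] [1.001 0.316 0.32 ]
```

View pics/topcrop.png

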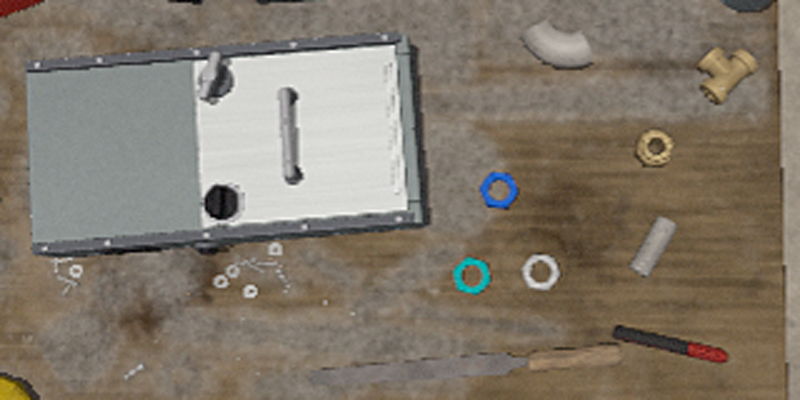

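Emit:
drive_tool(commands=[{"tx": 1,"ty": -1,"grip": -1},{"tx": 1,"ty": -1},{"tx": 1,"ty": -1},{"tx": 1,"ty": -1},{"tx": 1,"ty": -1},{"tx": 1,"ty": -1},{"tx": 1,"ty": -1},{"tx": 1,"ty": -1},{"tx": 1,"ty": -1},{"tx": 1,"ty": -1}])

```text
validation failed for argument at $.co...
```

Emit:
drive_tool(commands=[{"tx": 1,"ty": -1},{"tx": 1,"ty": -1},{"tx": 1,"ty": -1},{"tx": 1,"ty": -1},{"tx": 1,"ty": -1},{"tx": 1,"ty": -1},{"tx": 1,"ty": -1},{"tx": 1,"ty": -1},{"tx": 1,"ty": -1},{"tx": 1,"ty": -1}])

```text
validation failed for argument at $.co...
```

Emit:
drive_tool(commands=[{"tx": 0,"ty": -0.7},{"ty": -0.7},{"tx": 0}])

```text
validation failed for argument at $.co...
```

```bash
cat > c.py <<'E'
from h import *
o=status.get_obs(); print(o['clock'],o['tcp_pos'],o['joints'].round(3))
f=grab('wrist'); save(f,'w1'); P=cloud(f); np.savez('/tmp/w1.npz',P=P,img=f['frame'])
z=P[...,2]
for n,c in [('screw',(.6463,.2013)),('stud',(.5069,.1889)),('handle',(.5837,.1154))]:
    m=(np.hypot(P[...,0]-c[0],P[...,1]-c[1])<.05)&(z>.1)&(z<.13)
    q=P[m]
    if len(q)>20:
        rr=cv2.minAreaRect((q[:,:2]*1000).astype(np.float32)); print(n,len(q),q.mean(0).round(4),rr, np.percentile(z[m],[5,50,95]))
        w,v=np.linalg.eigh(np.cov(q[:,:2].T)); print(' dir',np.degrees(np.arctan2(v[1,1],v[0,1])))
d=np.load('/tmp/top0.npz')['P']
for z0 in (.1,.15,.2,.25):
  for y0 in np.arange(.2,.34,.02):
    m=(d[...,0]>.7)&(abs(d[...,1]-y0)<.01)&(abs(d[...,2]-z0)<.025)
    print(z0,y0.round(2),np.nanmin(d[m][:,0]).round(3) if m.any() else None,end=' | ')
E
python3 c.py
```

```text
1.15 [0.24585642 0.62865012 0.2313013 ] [-1.306  0.477  0.022  1.555 -0.012  1.109 -0.083]
0.1 0.2 None | 0.1 0.22 0.867 | 0.1 0.24 0.757 | 0.1 0.26 0.757 | 0.1 0.28 0.757 | 0.1 0.3 0.762 | 0.1 0.32 0.765 | 0.1 0.34 None | 0.15 0.2 None | 0.15 0.22 0.863 | 0.15 0.24 0.757 | 0.15 0.26 0.758 | 0.15 0.28 0.759 | 0.15 0.3 0.761 | 0.15 0.32 0.764 | 0.15 0.34 None | 0.2 0.2 None | 0.2 0.22 0.86 | 0.2 0.24 0.757 | 0.2 0.26 0.758 | 0.2 0.28 0.76 | 0.2 0.3 0.762 | 0.2 0.32 0.764 | 0.2 0.34 None | 0.25 0.2 None | 0.25 0.22 0.855 | 0.25 0.24 0.757 | 0.25 0.26 0.758 | 0.25 0.28 0.76 | 0.25 0.3 0.762 | 0.25 0.32 0.764 | 0.25 0.34 None |
```

View pics/w1.png

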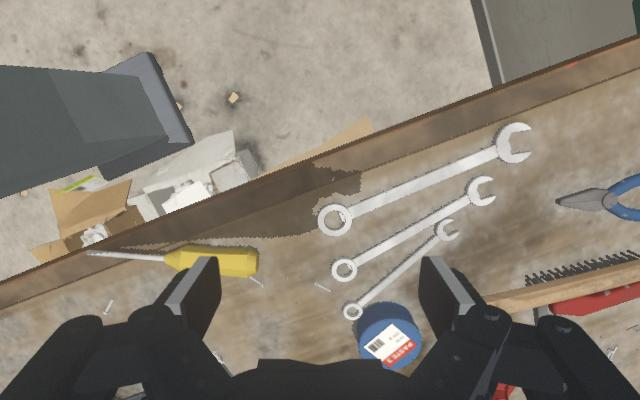

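The calls were refused, so the arm hasn't moved. I'll try again with all seven fields in every row.

Emit:
drive_tool(commands=[{"tx": 1,"ty": -1,"tz": 0,"rx": 0,"ry": 0,"rz": 0,"grip": -1},{"tx": 1,"ty": -1,"tz": 0,"rx": 0,"ry": 0,"rz": 0,"grip": -1}])

```text
clock: 1.45
tcp_pos: [0.286, 0.5883, 0.2312]
orientation: [0.581, 3.087, -0.0]
contact_force: [-0.4, 0.1, 0.6]
grip_width: 0.0853
```

Emit:
drive_tool(commands=[{"tx": 1,"ty": -1,"tz": 0,"rx": 0,"ry": 0,"rz": 0,"grip": -1},{"tx": 1,"ty": -1,"tz": 0,"rx": 0,"ry": 0,"rz": 0,"grip": -1},{"tx": 1,"ty": -1,"tz": 0,"rx": 0,"ry": 0,"rz": 0,"grip": -1},{"tx": 1,"ty": -1,"tz": 0,"rx": 0,"ry": 0,"rz": 0,"grip": -1},{"tx": 1,"ty": -1,"tz": 0,"rx": 0,"ry": 0,"rz": 0,"grip": -1},{"tx": 1,"ty": -1,"tz": 0,"rx": 0,"ry": 0,"rz": 0,"grip": -1},{"tx": 1,"ty": -1,"tz": 0,"rx": 0,"ry": 0,"rz": 0,"grip": -1},{"tx": 1,"ty": -1,"tz": 0,"rx": 0,"ry": 0,"rz": 0,"grip": -1},{"tx": 1,"ty": -1,"tz": 0,"rx": 0,"ry": 0,"rz": 0,"grip": -1},{"tx": 1,"ty": -1,"tz": 0,"rx": 0,"ry": 0,"rz": 0,"grip": -1}])

```text
clock: 2.7
tcp_pos: [0.4865, 0.388, 0.2314]
orientation: [0.582, 3.087, 0.0]
contact_force: [0.4, 0.3, 0.5]
grip_width: 0.0855
```

Emit:
drive_tool(commands=[{"tx": 1,"ty": -1,"tz": 0,"rx": 0,"ry": 0,"rz": 0,"grip": -1},{"tx": 1,"ty": -1,"tz": 0,"rx": 0,"ry": 0,"rz": 0,"grip": -1},{"tx": 1,"ty": -1,"tz": 0,"rx": 0,"ry": 0,"rz": 0,"grip": -1},{"tx": 1,"ty": -1,"tz": 0,"rx": 0,"ry": 0,"rz": 0,"grip": -1},{"tx": 1,"ty": -1,"tz": 0,"rx": 0,"ry": 0,"rz": 0,"grip": -1},{"tx": 1,"ty": -1,"tz": 0,"rx": 0,"ry": 0,"rz": 0,"grip": -1},{"tx": 1,"ty": -1,"tz": 0,"rx": 0,"ry": 0,"rz": 0,"grip": -1},{"tx": 1,"ty": -1,"tz": 0,"rx": 0,"ry": 0,"rz": 0,"grip": -1},{"tx": 0,"ty": -1,"tz": 0,"rx": 0,"ry": 0,"rz": 0,"grip": -1},{"tx": 0,"ty": -0.35,"tz": 0,"rx": 0,"ry": 0,"rz": 0,"grip": -1}])

```text
clock: 3.95
tcp_pos: [0.6454, 0.1999, 0.2312]
orientation: [-0.585, -3.086, 0.001]
contact_force: [0.4, 0.1, 0.1]
grip_width: 0.0853
```

```bash
python3 c.py
```

```text
3.95 [0.64540697 0.19985822 0.23123089] [-0.518  0.482  0.179  1.562 -0.092  1.107  0.879]
screw 1092 [0.646  0.204  0.1148] ((647.77099609375, 203.51731872558594), (16.613759994506836, 54.93171691894531), 68.54768371582031) [0.111387   0.11517067 0.11736064]
 dir 163.76415756860672
stud 885 [0.5109 0.1915 0.1125] ((509.8796081542969, 190.88328552246094), (11.58829116821289, 34.23102951049805), 89.29386138916016) [0.10359811 0.11351439 0.11507674]
 dir 179.77899940441708
handle 1897 [0.5827 0.1188 0.1085] ((584.47314453125, 117.49185180664062), (97.72869110107422, 12.905374526977539), 5.360178470611572) [0.10424117 0.10903589 0.11071955]
 dir -174.89380145697706
0.1 0.2 None | 0.1 0.22 0.867 | 0.1 0.24 0.757 | 0.1 0.26 0.757 | 0.1 0.28 0.757 | 0.1 0.3 0.762 | 0.1 0.32 0.765 | 0.1 0.34 None | 0.15 0.2 None | 0.15 0.22 0.863 | 0.15 0.24 0.757 | 0.15 0.26 0.758 | 0.15 0.28 0.759 | 0.15 0.3 0.761 | 0.15 0.32 0.764 | 0.15 0.34 None | 0.2 0.2 None | 0.2 0.22 0.86 | 0.2 0.24 0.757 | 0.2 0.26 0.758 | 0.2 0.28 0.76 | 0.2 0.3 0.762 | 0.2 0.32 0.764 | 0.2 0.34 None | 0.25 0.2 None | 0.25 0.22 0.855 | 0.25 0.24 0.757 | 0.25 0.26 0.758 | 0.25 0.28 0.76 | 0.25 0.3 0.762 | 0.25 0.32 0.764 | 0.25 0.34 None |
```

View pics/w1.png

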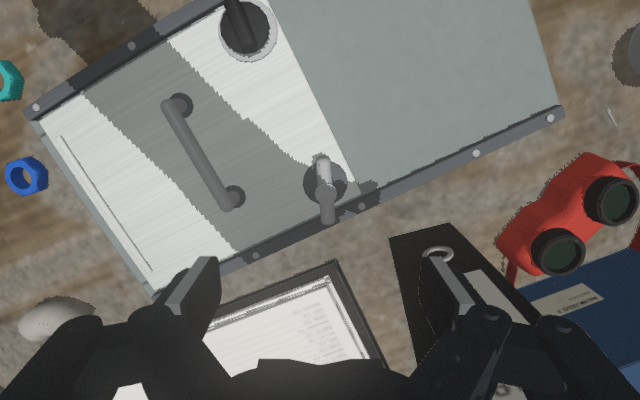

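The wrist view shows the T-bar at (325,190), lying along about 164°. The handle runs from (170,100) to (232,200), and the stud is at (247,28). I'll part-close the jaws, line up and come down over the T-bar.

Emit:
drive_tool(commands=[{"tx": 0.08,"ty": 0.13,"tz": -1,"rx": 0,"ry": 0,"rz": 0.68,"grip": 0},{"tx": 0,"ty": 0,"tz": -1,"rx": 0,"ry": 0,"rz": 0,"grip": 0},{"tx": 0,"ty": 0,"tz": -1,"rx": 0,"ry": 0,"rz": 0,"grip": 0},{"tx": 0,"ty": 0,"tz": -1,"rx": 0,"ry": 0,"rz": 0,"grip": 0},{"tx": 0,"ty": 0,"tz": -1,"rx": 0,"ry": 0,"rz": 0,"grip": 0},{"tx": 0,"ty": 0,"tz": -1,"rx": 0,"ry": 0,"rz": 0,"grip": 0},{"tx": 0,"ty": 0,"tz": -0.6,"rx": 0,"ry": 0,"rz": 0,"grip": 0},{"tx": 0,"ty": 0,"tz": -0.5,"rx": 0,"ry": 0,"rz": 0,"grip": 0},{"tx": 0,"ty": 0,"tz": 0,"rx": 0,"ry": 0,"rz": 0,"grip": 0}])

```text
clock: 5.12
tcp_pos: [0.6471, 0.2041, 0.0886]
orientation: [-0.435, -3.11, 0.001]
contact_force: [0.3, 1.2, 1.0]
grip_width: 0.0426
```

```bash
python3 -c "
from h import *
f=grab('wrist'); save(f,'w2'); print(status.get_obs()['contact_force'])"
```

```text
[ 1.31561798 -0.1599525   1.26718147]
```

View pics/w2.png

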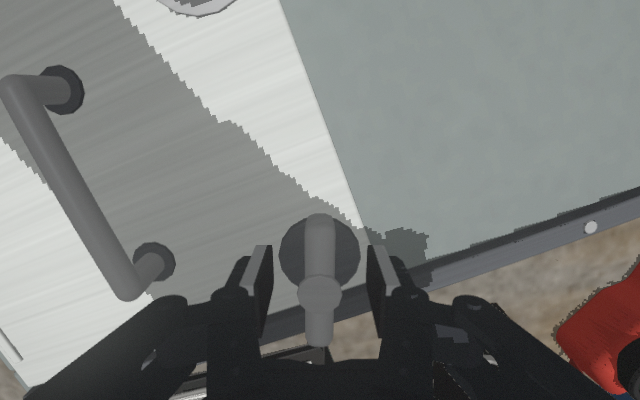

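The T-bar sits centred and lined up between the pads, with its middle at about (320,292). I'll close on it.

Emit:
drive_tool(commands=[{"tx": 0,"ty": 0,"tz": 0,"rx": 0,"ry": 0,"rz": 0,"grip": 1},{"tx": 0,"ty": 0,"tz": 0,"rx": 0,"ry": 0,"rz": 0,"grip": 1},{"tx": 0,"ty": 0,"tz": 0,"rx": 0,"ry": 0,"rz": 0,"grip": 1},{"tx": 0,"ty": 0,"tz": 0,"rx": 0,"ry": 0,"rz": 0,"grip": 1}], grip_force=50)

```text
clock: 5.68
tcp_pos: [0.6478, 0.2043, 0.09]
orientation: [0.435, 3.11, 0.001]
contact_force: [-0.8, -0.6, 4.9]
grip_width: 0.011
```

Emit:
drive_tool(commands=[{"tx": 0,"ty": 0,"tz": 0.02,"rx": 0,"ry": 0,"rz": -1,"grip": 1},{"tx": 0,"ty": 0,"tz": 0.02,"rx": 0,"ry": 0,"rz": -1,"grip": 1},{"tx": 0,"ty": 0,"tz": 0.02,"rx": 0,"ry": 0,"rz": -1,"grip": 1}])

```text
clock: 6.05
tcp_pos: [0.648, 0.2044, 0.0913]
orientation: [1.078, 2.95, 0.001]
contact_force: [-1.1, 0.1, 5.1]
grip_width: 0.0107
```

Emit:
drive_tool(commands=[{"tx": 0,"ty": 0,"tz": 0.02,"rx": 0,"ry": 0,"rz": -1,"grip": 1},{"tx": 0,"ty": 0,"tz": 0.02,"rx": 0,"ry": 0,"rz": -1,"grip": 1},{"tx": 0,"ty": 0,"tz": 0.02,"rx": 0,"ry": 0,"rz": -1,"grip": 1},{"tx": 0,"ty": 0,"tz": 0.02,"rx": 0,"ry": 0,"rz": -1,"grip": 1},{"tx": 0,"ty": 0,"tz": 0.02,"rx": 0,"ry": 0,"rz": -1,"grip": 1},{"tx": 0,"ty": 0,"tz": 0.02,"rx": 0,"ry": 0,"rz": -1,"grip": 1},{"tx": 0,"ty": 0,"tz": 0.02,"rx": 0,"ry": 0,"rz": -1,"grip": 1}])

```text
clock: 6.92
tcp_pos: [0.6485, 0.2046, 0.0944]
orientation: [2.336, 2.099, 0.003]
contact_force: [0.5, 0.1, 6.1]
grip_width: 0.0107
```

Emit:
drive_tool(commands=[{"tx": 0,"ty": 0,"tz": 0.02,"rx": 0,"ry": 0,"rz": -1,"grip": 1},{"tx": 0,"ty": 0,"tz": 0.02,"rx": 0,"ry": 0,"rz": -1,"grip": 1},{"tx": 0,"ty": 0,"tz": 0.02,"rx": 0,"ry": 0,"rz": -1,"grip": 1},{"tx": 0,"ty": 0,"tz": 0.02,"rx": 0,"ry": 0,"rz": -1,"grip": 1},{"tx": 0,"ty": 0,"tz": 0.02,"rx": 0,"ry": 0,"rz": -1,"grip": 1},{"tx": 0,"ty": 0,"tz": 0.02,"rx": 0,"ry": 0,"rz": -1,"grip": 1},{"tx": 0,"ty": 0,"tz": 0.02,"rx": 0,"ry": 0,"rz": -1,"grip": 1},{"tx": 0,"ty": 0,"tz": 0,"rx": 0,"ry": 0,"rz": 0,"grip": 1},{"tx": 0,"ty": 0,"tz": 0,"rx": 0,"ry": 0,"rz": 0,"grip": 1}])

```text
clock: 8.05
tcp_pos: [0.6489, 0.2045, 0.0973]
orientation: [3.044, 0.77, 0.004]
contact_force: [-0.0, -1.5, 5.8]
grip_width: 0.0108
```

The screw has turned about 2.37 rad. I still hold the T-bar firmly, so I'll slide the hatch by it along the tub's +y.

Emit:
drive_tool(commands=[{"tx": -0.04,"ty": 0.5,"tz": 0,"rx": 0,"ry": 0,"rz": 0,"grip": 1},{"tx": -0.06,"ty": 0.7,"tz": 0,"rx": 0,"ry": 0,"rz": 0,"grip": 1},{"tx": -0.07,"ty": 0.8,"tz": 0,"rx": 0,"ry": 0,"rz": 0,"grip": 1}])

```text
clock: 8.43
tcp_pos: [0.6454, 0.2441, 0.0972]
orientation: [3.044, 0.767, 0.004]
contact_force: [0.8, -2.2, 5.9]
grip_width: 0.0108
```

Emit:
drive_tool(commands=[{"tx": -0.07,"ty": 0.8,"tz": 0,"rx": 0,"ry": 0,"rz": 0,"grip": 1},{"tx": -0.07,"ty": 0.8,"tz": 0,"rx": 0,"ry": 0,"rz": 0,"grip": 1},{"tx": -0.07,"ty": 0.8,"tz": 0,"rx": 0,"ry": 0,"rz": 0,"grip": 1},{"tx": -0.07,"ty": 0.8,"tz": 0,"rx": 0,"ry": 0,"rz": 0,"grip": 1},{"tx": -0.07,"ty": 0.8,"tz": 0,"rx": 0,"ry": 0,"rz": 0,"grip": 1},{"tx": -0.07,"ty": 0.8,"tz": 0,"rx": 0,"ry": 0,"rz": 0,"grip": 1},{"tx": -0.07,"ty": 0.8,"tz": 0,"rx": 0,"ry": 0,"rz": 0,"grip": 1},{"tx": -0.07,"ty": 0.8,"tz": 0,"rx": 0,"ry": 0,"rz": 0,"grip": 1},{"tx": -0.02,"ty": 0.25,"tz": 0,"rx": 0,"ry": 0,"rz": 0,"grip": 1},{"tx": 0,"ty": 0,"tz": 0,"rx": 0,"ry": 0,"rz": 0,"grip": 1}])

```text
clock: 9.68
tcp_pos: [0.6337, 0.3783, 0.0973]
orientation: [3.045, 0.769, 0.005]
contact_force: [1.3, -0.8, 5.6]
grip_width: 0.0112
```

Emit:
drive_tool(commands=[{"tx": 0,"ty": 0.1,"tz": 0,"rx": 0,"ry": 0,"rz": 0,"grip": 1},{"tx": 0,"ty": 0,"tz": 0,"rx": 0,"ry": 0,"rz": 0,"grip": 1},{"tx": 0,"ty": 0,"tz": 0,"rx": 0,"ry": 0,"rz": 0,"grip": 0},{"tx": 0,"ty": 0,"tz": 0,"rx": 0,"ry": 0,"rz": 0,"grip": 0},{"tx": 0,"ty": 0,"tz": 0,"rx": 0,"ry": 0,"rz": 0,"grip": 0},{"tx": 0,"ty": 0,"tz": 0.5,"rx": 0,"ry": 0,"rz": 0,"grip": 0},{"tx": 0,"ty": 0,"tz": 1,"rx": 0,"ry": 0,"rz": 0,"grip": 0},{"tx": 0,"ty": 0,"tz": 1,"rx": 0,"ry": 0,"rz": 0,"grip": 0}])

```text
clock: 10.68
tcp_pos: [0.6329, 0.3793, 0.1483]
orientation: [-3.048, -0.762, -0.002]
contact_force: [0.4, -1.4, 0.2]
grip_width: 0.0425
```

Emit:
drive_tool(commands=[{"tx": -0.4,"ty": -1,"tz": 1,"rx": 0,"ry": 0,"rz": 1,"grip": 0},{"tx": -0.4,"ty": -1,"tz": 1,"rx": 0,"ry": 0,"rz": 1,"grip": 0},{"tx": -0.4,"ty": -1,"tz": 1,"rx": 0,"ry": 0,"rz": 1,"grip": 0},{"tx": -0.4,"ty": -1,"tz": 0.5,"rx": 0,"ry": 0,"rz": 1,"grip": 0},{"tx": -0.4,"ty": -1,"tz": 0,"rx": 0,"ry": 0,"rz": 1,"grip": 0},{"tx": -0.4,"ty": -1,"tz": 0,"rx": 0,"ry": 0,"rz": 1,"grip": -1},{"tx": -0.4,"ty": -1,"tz": 0,"rx": 0,"ry": 0,"rz": 1,"grip": -1},{"tx": -0.4,"ty": -1,"tz": 0,"rx": 0,"ry": 0,"rz": 1,"grip": -1},{"tx": -0.4,"ty": -1,"tz": 0,"rx": 0,"ry": 0,"rz": 0,"grip": -1},{"tx": -0.4,"ty": -1,"tz": 0,"rx": 0,"ry": 0,"rz": 0,"grip": -1}])

```text
clock: 11.92
tcp_pos: [0.5523, 0.178, 0.2169]
orientation: [2.184, 2.258, 0.002]
contact_force: [0.6, 0.7, 1.1]
grip_width: 0.0855
```

Emit:
drive_tool(commands=[{"tx": -0.4,"ty": -1,"tz": 0,"rx": 0,"ry": 0,"rz": 0,"grip": -1},{"tx": -0.4,"ty": -1,"tz": 0,"rx": 0,"ry": 0,"rz": 0,"grip": -1},{"tx": -0.4,"ty": -1,"tz": 0,"rx": 0,"ry": 0,"rz": 0,"grip": -1},{"tx": -0.4,"ty": -1,"tz": 0,"rx": 0,"ry": 0,"rz": 0,"grip": -1},{"tx": -0.4,"ty": -1,"tz": 0,"rx": 0,"ry": 0,"rz": 0,"grip": -1},{"tx": -0.4,"ty": -1,"tz": 0,"rx": 0,"ry": 0,"rz": 0,"grip": -1},{"tx": -0.4,"ty": -1,"tz": 0,"rx": 0,"ry": 0,"rz": 0,"grip": -1},{"tx": -0.4,"ty": -1,"tz": 0,"rx": 0,"ry": 0,"rz": 0,"grip": -1},{"tx": -0.4,"ty": -1,"tz": 0,"rx": 0,"ry": 0,"rz": 0,"grip": -1}])

```text
clock: 13.05
tcp_pos: [0.4799, -0.0021, 0.2161]
orientation: [2.181, 2.261, 0.0]
contact_force: [0.6, -0.3, 0.0]
grip_width: 0.0855
```

```bash
cat > d.py <<'E'
from h import *
import sys
tag=sys.argv[1]
o=status.get_obs(); print(o['clock'],o['tcp_pos'].round(4),o['orientation'].round(3),o['joints'].round(2))
for c in sys.argv[2:]:
    f=grab(c); save(f,c+tag); np.savez('/tmp/%s%s.npz'%(c,tag),P=cloud(f),img=f['frame'],TW=f['TW'])
E
python3 d.py 3 top wrist
```

```text
13.05 [ 0.4799 -0.0021  0.2161] [2.181 2.261 0.   ] [-0.74  0.19  0.7   2.06 -0.15  0.94  0.08]
```

View pics/top3.png

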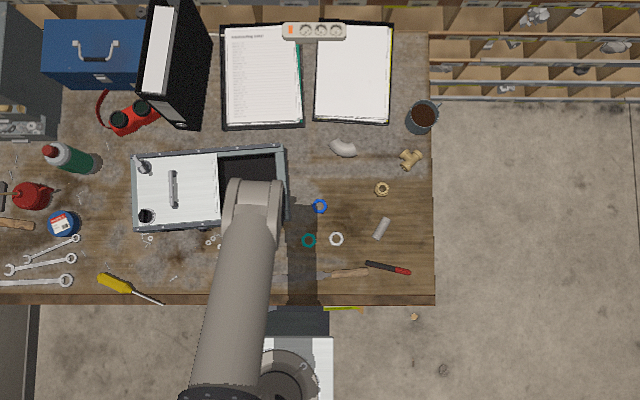

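View pics/wrist3.png

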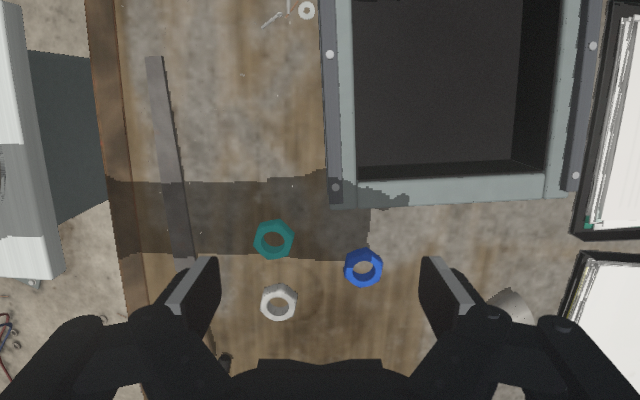

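The hatch is fully open (top view), and the parts haven't moved: the silver nut is at (336,239) in the top view. I'll go over it.

Emit:
drive_tool(commands=[{"tx": -0.28,"ty": -1,"tz": -0.2,"rx": 0,"ry": 0,"rz": 0,"grip": -1},{"tx": -0.28,"ty": -1,"tz": -0.2,"rx": 0,"ry": 0,"rz": 0,"grip": -1},{"tx": -0.28,"ty": -1,"tz": -0.2,"rx": 0,"ry": 0,"rz": 0,"grip": -1},{"tx": -0.28,"ty": -1,"tz": -0.2,"rx": 0,"ry": 0,"rz": 0,"grip": -1},{"tx": -0.28,"ty": -1,"tz": -0.2,"rx": 0,"ry": 0,"rz": 0,"grip": -1},{"tx": -0.28,"ty": -1,"tz": -0.2,"rx": 0,"ry": 0,"rz": 0,"grip": -1},{"tx": -0.28,"ty": -1,"tz": -0.2,"rx": 0,"ry": 0,"rz": 0,"grip": -1},{"tx": -0.28,"ty": -1,"tz": -0.2,"rx": 0,"ry": 0,"rz": 0,"grip": -1},{"tx": -0.1,"ty": -0.3,"tz": 0,"rx": 0,"ry": 0,"rz": 0,"grip": -1}])

```text
clock: 14.28
tcp_pos: [0.4335, -0.1674, 0.184]
orientation: [-2.182, -2.26, 0.001]
contact_force: [0.6, -0.2, 0.0]
grip_width: 0.0854
```

```bash
cat > e.py <<'E'
from h import *
import sys
tag,x0,y0,rad,zmin,zmax=sys.argv[1],*map(float,sys.argv[2:7])
o=status.get_obs(); print(o['clock'],o['tcp_pos'].round(4),o['orientation'].round(3),o['joints'].round(2))
a=2*np.arctan2(o['orientation'][1],o['orientation'][0]); print('toolx deg',np.degrees(a)%360)
f=grab('wrist'); save(f,'wrist'+tag); P=cloud(f); np.savez('/tmp/wrist%s.npz'%tag,P=P,img=f['frame'],TW=f['TW'])
m=(np.hypot(P[...,0]-x0,P[...,1]-y0)<rad)&(P[...,2]>zmin)&(P[...,2]<zmax)
n,l,s,c=cv2.connectedComponentsWithStats(m.astype(np.uint8))
for i in range(1,n):
    if s[i,4]<60: continue
    q=P[l==i]; e=(q[:,:2]*1000).astype(np.float32); hull=cv2.convexHull(e)
    (cx,cy),rr=cv2.minEnclosingCircle(e); ap=[(round(np.ptp(e@[np.cos(t),np.sin(t)]),1)) for t in np.radians(np.arange(0,180,5))]
    print('comp',s[i,:4],s[i,4],q.mean(0).round(4),'rect',cv2.minAreaRect(e),'circ',cx,cy,rr,'zpct',np.percentile(q[:,2],[5,50,95]).round(4))
    print('  widths',ap, 'min at',5*int(np.argmin(ap)))
    w,v=np.linalg.eigh(np.cov(q[:,:2].T)); print('  dir',np.degrees(np.arctan2(v[1,1],v[0,1])), 'ext', [np.ptp(q[:,:2]@v[:,k]).round(4) for k in (0,1)])
E
python3 e.py 4 0.433 -0.1675 0.04 0.01 0.03
```

```text
14.275 [ 0.4335 -0.1674  0.184 ] [-2.182e+00 -2.260e+00  1.000e-03] [-0.43  0.23  0.77  2.13 -0.21  0.86  0.5 ]
toolx deg 92.00784495618115
comp [298 152  48  49] 1144 [ 0.4355 -0.167   0.0187] rect ((435.4953918457031, -168.20138549804688), (46.33601379394531, 40.885536193847656), 78.45807647705078) circ 435.50732421875 -168.2174835205078 23.2648983001709 zpct [0.0137 0.0193 0.0206]
  widths [np.float64(43.7), np.float64(44.8), np.float64(45.7), np.float64(46.1), np.float64(46.3), np.float64(46.1), np.float64(45.5), np.float64(44.6), np.float64(43.3), np.float64(41.9), np.float64(41.1), np.float64(42.3), np.float64(43.7), np.float64(44.9), np.float64(45.7), np.float64(46.2), np.float64(46.3), np.float64(46.1), np.float64(45.5), np.float64(44.6), np.float64(43.4), np.float64(42.0), np.float64(41.6), np.float64(42.6), np.float64(44.0), np.float64(45.1), np.float64(46.0), np.float64(46.4), np.float64(46.5), np.float64(46.3), np.float64(45.7), np.float64(44.7), np.float64(43.4), np.float64(41.9), np.float64(41.1), np.float64(42.3)] min at 50
  dir 88.80971602661664 ext [np.float64(0.0434), np.float64(0.0457)]
```

View pics/wrist4.png

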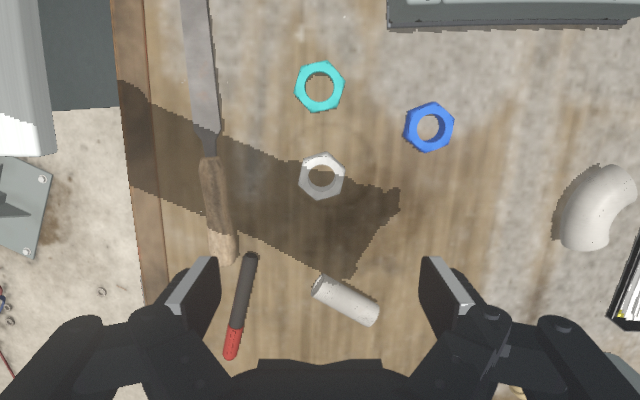

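The silver nut is at (322,177) in the wrist view, at world (0.4355, -0.168), with a flat normal at about -10.5°. I'll turn and come down.

Emit:
drive_tool(commands=[{"tx": 0.1,"ty": -0.03,"tz": -1,"rx": 0,"ry": 0,"rz": -0.78,"grip": -1},{"tx": 0,"ty": 0,"tz": -1,"rx": 0,"ry": 0,"rz": -0.78,"grip": -1},{"tx": 0,"ty": 0,"tz": -1,"rx": 0,"ry": 0,"rz": 0,"grip": -1},{"tx": 0,"ty": 0,"tz": -1,"rx": 0,"ry": 0,"rz": 0,"grip": -1},{"tx": 0,"ty": 0,"tz": -1,"rx": 0,"ry": 0,"rz": 0,"grip": -1},{"tx": 0,"ty": 0,"tz": -1,"rx": 0,"ry": 0,"rz": 0,"grip": -1},{"tx": 0,"ty": 0,"tz": -1,"rx": 0,"ry": 0,"rz": 0,"grip": -1},{"tx": 0,"ty": 0,"tz": -1,"rx": 0,"ry": 0,"rz": 0,"grip": -1},{"tx": 0,"ty": 0,"tz": -0.7,"rx": 0,"ry": 0,"rz": 0,"grip": -0.6},{"tx": 0,"ty": 0,"tz": -0.35,"rx": 0,"ry": 0,"rz": 0,"grip": -0.4}])

```text
clock: 15.58
tcp_pos: [0.4359, -0.1668, 0.0025]
orientation: [-2.412, -2.012, -0.0]
contact_force: [-0.0, 1.5, 0.8]
grip_width: 0.0599
```

Emit:
drive_tool(commands=[{"tx": 0,"ty": 0,"tz": 0,"rx": 0,"ry": 0,"rz": 0,"grip": 1},{"tx": 0,"ty": 0,"tz": 0,"rx": 0,"ry": 0,"rz": 0,"grip": 1},{"tx": 0,"ty": 0,"tz": 0,"rx": 0,"ry": 0,"rz": 0,"grip": 1},{"tx": 0,"ty": 0,"tz": 0,"rx": 0,"ry": 0,"rz": 0,"grip": 1}], grip_force=50)

```text
clock: 16.08
tcp_pos: [0.436, -0.1674, 0.0035]
orientation: [2.413, 2.011, 0.001]
contact_force: [0.6, 0.1, 1.7]
grip_width: 0.0398
```

The nut is held (opening 39.8 mm). I'll lift it and carry it to the tub.

Emit:
drive_tool(commands=[{"tx": 0,"ty": 0,"tz": 1,"rx": 0,"ry": 0,"rz": 0,"grip": 1},{"tx": 0,"ty": 0,"tz": 1,"rx": 0,"ry": 0,"rz": 0,"grip": 1},{"tx": 0,"ty": 0,"tz": 1,"rx": 0,"ry": 0,"rz": 0,"grip": 1},{"tx": 0.6,"ty": 1,"tz": 1,"rx": 0,"ry": 0,"rz": 0,"grip": 1},{"tx": 0.6,"ty": 1,"tz": 1,"rx": 0,"ry": 0,"rz": 0,"grip": 1},{"tx": 0.6,"ty": 1,"tz": 1,"rx": 0,"ry": 0,"rz": 0,"grip": 1},{"tx": 0.6,"ty": 1,"tz": 1,"rx": 0,"ry": 0,"rz": 0,"grip": 1},{"tx": 0.6,"ty": 1,"tz": 0,"rx": 0,"ry": 0,"rz": 0,"grip": 1},{"tx": 0.6,"ty": 1,"tz": 0,"rx": 0,"ry": 0,"rz": 0,"grip": 1},{"tx": 0.6,"ty": 1,"tz": 0,"rx": 0,"ry": 0,"rz": 0,"grip": 1}])

```text
clock: 17.32
tcp_pos: [0.5197, -0.0262, 0.1422]
orientation: [-2.413, -2.01, 0.002]
contact_force: [0.6, 0.6, -0.9]
grip_width: 0.0397
```

Emit:
drive_tool(commands=[{"tx": 0.6,"ty": 1,"tz": 0,"rx": 0,"ry": 0,"rz": 0,"grip": 1},{"tx": 0.6,"ty": 1,"tz": 0,"rx": 0,"ry": 0,"rz": 0,"grip": 1},{"tx": 0.6,"ty": 1,"tz": -0.5,"rx": 0,"ry": 0,"rz": 0,"grip": 1},{"tx": 0,"ty": 0.25,"tz": -1,"rx": 0,"ry": 0,"rz": 0,"grip": 1},{"tx": 0,"ty": 0,"tz": -1,"rx": 0,"ry": 0,"rz": 0,"grip": 1}])

```text
clock: 17.95
tcp_pos: [0.5547, 0.0376, 0.0911]
orientation: [-2.413, -2.011, 0.003]
contact_force: [-1.0, -0.6, -1.2]
grip_width: 0.0396
```

Emit:
drive_tool(commands=[{"tx": 0,"ty": 0,"tz": -1,"rx": 0,"ry": 0,"rz": 0,"grip": 1},{"tx": 0,"ty": 0,"tz": -1,"rx": 0,"ry": 0,"rz": 0,"grip": 1},{"tx": 0,"ty": 0,"tz": -1,"rx": 0,"ry": 0,"rz": 0,"grip": 1},{"tx": 0,"ty": 0,"tz": -0.55,"rx": 0,"ry": 0,"rz": 0,"grip": 1},{"tx": 0,"ty": 0,"tz": 0,"rx": 0,"ry": 0,"rz": 0,"grip": 1},{"tx": 0,"ty": 0,"tz": 0,"rx": 0,"ry": 0,"rz": 0,"grip": -0.2},{"tx": 0,"ty": 0,"tz": 0,"rx": 0,"ry": 0,"rz": 0,"grip": -0.2}])

```text
clock: 18.82
tcp_pos: [0.5574, 0.0375, 0.0228]
orientation: [2.412, 2.009, 0.004]
contact_force: [6.0, -0.0, 2.7]
grip_width: 0.051
```

Emit:
drive_tool(commands=[{"tx": 0,"ty": 0,"tz": 1,"rx": 0,"ry": 0,"rz": 0,"grip": -0.2},{"tx": 0,"ty": 0,"tz": 1,"rx": 0,"ry": 0,"rz": 0,"grip": -0.2},{"tx": 0,"ty": 0,"tz": 1,"rx": 0,"ry": 0,"rz": 0,"grip": -0.2},{"tx": 0,"ty": 0,"tz": 1,"rx": 0,"ry": 0,"rz": 0,"grip": -0.2},{"tx": 0,"ty": 0,"tz": 1,"rx": 0,"ry": 0,"rz": 0,"grip": -0.2},{"tx": -0.25,"ty": -1,"tz": 1,"rx": 0,"ry": 0,"rz": 1,"grip": -0.2},{"tx": -0.25,"ty": -1,"tz": 0.8,"rx": 0,"ry": 0,"rz": 1,"grip": -1},{"tx": -0.25,"ty": -1,"tz": 0.5,"rx": 0,"ry": 0,"rz": 1,"grip": -1},{"tx": -0.25,"ty": -1,"tz": 0.5,"rx": 0,"ry": 0,"rz": 1,"grip": -1},{"tx": -0.25,"ty": -1,"tz": 0.2,"rx": 0,"ry": 0,"rz": 1,"grip": -1}])

```text
clock: 20.08
tcp_pos: [0.5307, -0.0632, 0.1835]
orientation: [1.574, 2.718, 0.001]
contact_force: [-0.2, 0.1, 0.1]
grip_width: 0.0854
```

Emit:
drive_tool(commands=[{"tx": -0.25,"ty": -1,"tz": 0,"rx": 0,"ry": 0,"rz": 1,"grip": -1},{"tx": -0.25,"ty": -1,"tz": 0,"rx": 0,"ry": 0,"rz": 1,"grip": -1},{"tx": -0.25,"ty": -1,"tz": 0,"rx": 0,"ry": 0,"rz": 1,"grip": -1},{"tx": -0.25,"ty": -1,"tz": 0,"rx": 0,"ry": 0,"rz": 0.8,"grip": -1},{"tx": -0.25,"ty": -1,"tz": 0,"rx": 0,"ry": 0,"rz": 0,"grip": -1},{"tx": -0.25,"ty": -1,"tz": 0,"rx": 0,"ry": 0,"rz": 0,"grip": -1},{"tx": -0.25,"ty": -1,"tz": 0,"rx": 0,"ry": 0,"rz": 0,"grip": -1},{"tx": -0.25,"ty": -1,"tz": 0,"rx": 0,"ry": 0,"rz": 0,"grip": -1},{"tx": -0.25,"ty": -1,"tz": 0,"rx": 0,"ry": 0,"rz": 0,"grip": -1},{"tx": -0.25,"ty": -1,"tz": 0,"rx": 0,"ry": 0,"rz": 0,"grip": -1}])

```text
clock: 21.32
tcp_pos: [0.4803, -0.2631, 0.1829]
orientation: [0.813, 3.034, -0.0]
contact_force: [0.7, -0.4, 0.6]
grip_width: 0.0857
```

Emit:
drive_tool(commands=[{"tx": -0.2,"ty": -1,"tz": 0,"rx": 0,"ry": 0,"rz": 0,"grip": -1},{"tx": -0.2,"ty": -0.95,"tz": 0,"rx": 0,"ry": 0,"rz": 0,"grip": -1},{"tx": 0,"ty": 0,"tz": 0,"rx": 0,"ry": 0,"rz": 0,"grip": -1}])

```text
clock: 21.7
tcp_pos: [0.4719, -0.3029, 0.1829]
orientation: [0.818, 3.033, -0.001]
contact_force: [-0.4, -0.5, -0.2]
grip_width: 0.0852
```

```bash
python3 e.py 5 0.47 -0.300 0.06 0.014 0.035; python3 d.py 5 top
```

```text
21.7 [ 0.4719 -0.3029  0.1829] [ 8.180e-01  3.033e+00 -1.000e-03] [ 0.03  0.38  0.55  1.91 -0.24  0.92  1.74]
toolx deg 149.82611347330334
comp [304 131  30  79] 2214 [ 0.4637 -0.3002  0.0256] rect ((465.33447265625, -300.8778076171875), (26.47406578063965, 70.803466796875), 59.18153762817383) circ 464.92095947265625 -300.94549560546875 37.35186767578125 zpct [0.0192 0.0266 0.0288]
  widths [np.float64(72.2), np.float64(70.7), np.float64(68.8), np.float64(66.3), np.float64(63.3), np.float64(59.8), np.float64(55.9), np.float64(51.5), np.float64(46.8), np.float64(41.7), np.float64(36.2), np.float64(30.5), np.float64(27.2), np.float64(32.9), np.float64(38.6), np.float64(44.0), np.float64(49.1), np.float64(53.8), np.float64(58.1), np.float64(62.0), np.float64(65.4), np.float64(68.3), np.float64(70.7), np.float64(72.5), np.float64(73.8), np.float64(74.5), np.float64(74.7), np.float64(74.3), np.float64(73.3), np.float64(71.8), np.float64(70.9), np.float64(71.9), np.float64(73.0), np.float64(73.5), np.float64(73.6), np.float64(73.1)] min at 60
  dir 148.92022457915795 ext [np.float64(0.0266), np.float64(0.0708)]
21.75 [ 0.4724 -0.3016  0.1826] [ 0.815  3.034 -0.   ] [ 0.02  0.38  0.55  1.91 -0.25  0.92  1.74]
```

View pics/wrist5.png

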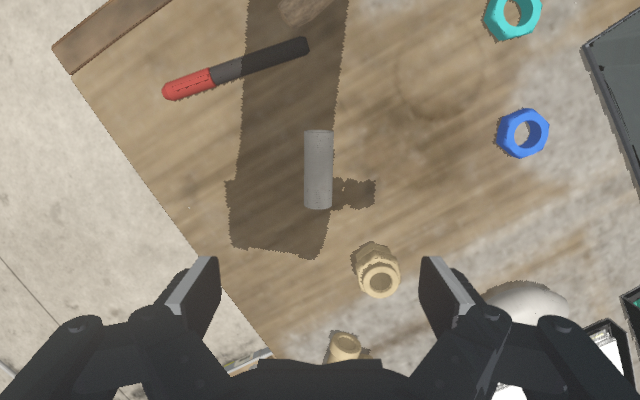

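View pics/top5.png

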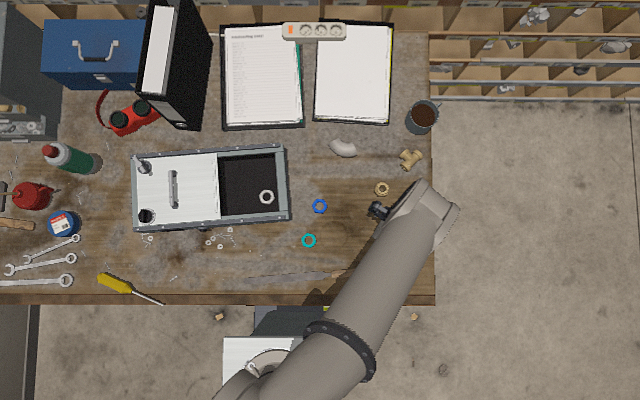

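The nut is in the tub ((267,197) in the top view). The nipple at (318,170) in the wrist view lies along the tool's x. I'll go down on it.

Emit:
drive_tool(commands=[{"tx": -0.37,"ty": 0.08,"tz": -1,"rx": 0,"ry": 0,"rz": -0.1,"grip": -0.4},{"tx": 0,"ty": 0,"tz": -1,"rx": 0,"ry": 0,"rz": 0,"grip": -0.4},{"tx": 0,"ty": 0,"tz": -1,"rx": 0,"ry": 0,"rz": 0,"grip": -0.4},{"tx": 0,"ty": 0,"tz": -1,"rx": 0,"ry": 0,"rz": 0,"grip": -0.4},{"tx": 0,"ty": 0,"tz": -1,"rx": 0,"ry": 0,"rz": 0,"grip": -0.4},{"tx": 0,"ty": 0,"tz": -1,"rx": 0,"ry": 0,"rz": 0,"grip": -0.4},{"tx": 0,"ty": 0,"tz": -1,"rx": 0,"ry": 0,"rz": 0,"grip": -0.4},{"tx": 0,"ty": 0,"tz": -1,"rx": 0,"ry": 0,"rz": 0,"grip": -0.4},{"tx": 0,"ty": 0,"tz": -0.6,"rx": 0,"ry": 0,"rz": 0,"grip": -0.4},{"tx": 0,"ty": 0,"tz": -0.33,"rx": 0,"ry": 0,"rz": 0,"grip": -0.4}])

```text
clock: 23.05
tcp_pos: [0.4655, -0.299, 0.0031]
orientation: [-0.833, -3.029, -0.001]
contact_force: [0.0, 0.6, -0.1]
grip_width: 0.0596
```

Emit:
drive_tool(commands=[{"tx": 0,"ty": 0,"tz": 0,"rx": 0,"ry": 0,"rz": 0,"grip": 1},{"tx": 0,"ty": 0,"tz": 0,"rx": 0,"ry": 0,"rz": 0,"grip": 1},{"tx": 0,"ty": 0,"tz": 0,"rx": 0,"ry": 0,"rz": 0,"grip": 1},{"tx": 0,"ty": 0,"tz": 0,"rx": 0,"ry": 0,"rz": 0,"grip": 1}])

```text
clock: 23.55
tcp_pos: [0.4657, -0.3, 0.0042]
orientation: [0.834, 3.028, 0.0]
contact_force: [-0.9, 1.5, 6.0]
grip_width: 0.0253
```

Emit:
drive_tool(commands=[{"tx": 0,"ty": 0,"tz": 1,"rx": 0,"ry": 0,"rz": 0,"grip": 1},{"tx": 0,"ty": 0,"tz": 1,"rx": 0,"ry": 0,"rz": 0,"grip": 1},{"tx": 0,"ty": 0.5,"tz": 1,"rx": 0,"ry": 0,"rz": 0,"grip": 1},{"tx": 0.25,"ty": 1,"tz": 1,"rx": 0,"ry": 0,"rz": 0,"grip": 1},{"tx": 0.28,"ty": 1,"tz": 1,"rx": 0,"ry": 0,"rz": 0,"grip": 1},{"tx": 0.28,"ty": 1,"tz": 1,"rx": 0,"ry": 0,"rz": 0,"grip": 1},{"tx": 0.28,"ty": 1,"tz": 1,"rx": 0,"ry": 0,"rz": 0,"grip": 1},{"tx": 0.28,"ty": 1,"tz": 0,"rx": 0,"ry": 0,"rz": 0,"grip": 1},{"tx": 0.28,"ty": 1,"tz": 0,"rx": 0,"ry": 0,"rz": 0,"grip": 1},{"tx": 0.28,"ty": 1,"tz": 0,"rx": 0,"ry": 0,"rz": 1,"grip": 1}])

```text
clock: 24.8
tcp_pos: [0.5039, -0.1491, 0.1445]
orientation: [0.616, 3.08, -0.0]
contact_force: [-0.5, -0.2, -1.7]
grip_width: 0.0255
```

Emit:
drive_tool(commands=[{"tx": 0.28,"ty": 1,"tz": 0,"rx": 0,"ry": 0,"rz": 1,"grip": 1},{"tx": 0.28,"ty": 1,"tz": 0,"rx": 0,"ry": 0,"rz": 1,"grip": 1},{"tx": 0.28,"ty": 1,"tz": 0,"rx": 0,"ry": 0,"rz": 1,"grip": 1},{"tx": 0.28,"ty": 1,"tz": 0,"rx": 0,"ry": 0,"rz": 0.5,"grip": 1},{"tx": 0.28,"ty": 1,"tz": 0,"rx": 0,"ry": 0,"rz": 0,"grip": 1},{"tx": 0.28,"ty": 1,"tz": 0,"rx": 0,"ry": 0,"rz": 0,"grip": 1},{"tx": 0.28,"ty": 1,"tz": 0,"rx": 0,"ry": 0,"rz": 0,"grip": 1},{"tx": 0.28,"ty": 1,"tz": 0,"rx": 0,"ry": 0,"rz": 0,"grip": 1},{"tx": 0.28,"ty": 1,"tz": 0,"rx": 0,"ry": 0,"rz": 0,"grip": 1},{"tx": 0.28,"ty": 1,"tz": 0,"rx": 0,"ry": 0,"rz": 0,"grip": 1}])

```text
clock: 26.05
tcp_pos: [0.5602, 0.0516, 0.1435]
orientation: [0.142, -3.138, 0.0]
contact_force: [-0.4, -0.6, -0.5]
grip_width: 0.0251
```

Emit:
drive_tool(commands=[{"tx": 0.29,"ty": 0.93,"tz": -0.5,"rx": 0,"ry": 0,"rz": 0,"grip": 1},{"tx": 0.29,"ty": 0.93,"tz": -0.5,"rx": 0,"ry": 0,"rz": 0,"grip": 1},{"tx": 0.29,"ty": 0.93,"tz": -0.5,"rx": 0,"ry": 0,"rz": 0,"grip": 1},{"tx": 0.29,"ty": 0.93,"tz": -0.5,"rx": 0,"ry": 0,"rz": 0,"grip": 1},{"tx": 0,"ty": 0,"tz": -1,"rx": 0,"ry": 0,"rz": 0,"grip": 1},{"tx": 0,"ty": 0,"tz": -1,"rx": 0,"ry": 0,"rz": 0,"grip": 1},{"tx": 0,"ty": 0,"tz": -1,"rx": 0,"ry": 0,"rz": 0,"grip": 1},{"tx": 0,"ty": 0,"tz": -1,"rx": 0,"ry": 0,"rz": 0,"grip": 1},{"tx": 0,"ty": 0,"tz": -0.2,"rx": 0,"ry": 0,"rz": 0,"grip": 1},{"tx": 0,"ty": 0,"tz": 0,"rx": 0,"ry": 0,"rz": 0,"grip": 1}])

```text
clock: 27.3
tcp_pos: [0.5833, 0.119, 0.0185]
orientation: [0.135, -3.138, 0.008]
contact_force: [1.2, -10.5, -0.3]
grip_width: 0.0246
```

Emit:
drive_tool(commands=[{"tx": 0,"ty": 0,"tz": 0,"rx": 0,"ry": 0,"rz": 0,"grip": 0.1},{"tx": 0,"ty": 0,"tz": 0,"rx": 0,"ry": 0,"rz": 0,"grip": 0.1},{"tx": 0,"ty": 0,"tz": 0.6,"rx": 0,"ry": 0,"rz": 0,"grip": 0.1},{"tx": 0,"ty": 0,"tz": 1,"rx": 0,"ry": 0,"rz": 0,"grip": 0.1},{"tx": 0,"ty": 0,"tz": 1,"rx": 0,"ry": 0,"rz": 0,"grip": 0.1},{"tx": 0,"ty": 0,"tz": 1,"rx": 0,"ry": 0,"rz": 0,"grip": 0.1},{"tx": 0,"ty": 0,"tz": 1,"rx": 0,"ry": 0,"rz": 0,"grip": 0.1},{"tx": 0,"ty": -1,"tz": 1,"rx": 0,"ry": 0,"rz": -1,"grip": 0.1},{"tx": 0,"ty": -1,"tz": 1,"rx": 0,"ry": 0,"rz": -1,"grip": -1},{"tx": 0,"ty": -1,"tz": 1,"rx": 0,"ry": 0,"rz": -1,"grip": -1}])

```text
clock: 28.55
tcp_pos: [0.5833, 0.065, 0.1733]
orientation: [0.518, 3.097, 0.002]
contact_force: [0.2, -0.0, 0.3]
grip_width: 0.0733
```

Emit:
drive_tool(commands=[{"tx": 0,"ty": -1,"tz": 0.3,"rx": 0,"ry": 0,"rz": -1,"grip": -1},{"tx": 0,"ty": -1,"tz": 0.3,"rx": 0,"ry": 0,"rz": -1,"grip": -1},{"tx": 0,"ty": -1,"tz": 0.3,"rx": 0,"ry": 0,"rz": -1,"grip": -1},{"tx": 0,"ty": -1,"tz": 0.3,"rx": 0,"ry": 0,"rz": -1,"grip": -1},{"tx": 0,"ty": -1,"tz": 0.3,"rx": 0,"ry": 0,"rz": -1,"grip": -1},{"tx": 0,"ty": -1,"tz": 0,"rx": 0,"ry": 0,"rz": 0,"grip": -1},{"tx": 0,"ty": -1,"tz": 0,"rx": 0,"ry": 0,"rz": 0,"grip": -1},{"tx": 0,"ty": -1,"tz": 0,"rx": 0,"ry": 0,"rz": 0,"grip": -1},{"tx": 0,"ty": -1,"tz": 0,"rx": 0,"ry": 0,"rz": 0,"grip": -1},{"tx": 0,"ty": -1,"tz": 0,"rx": 0,"ry": 0,"rz": 0,"grip": -1}])

```text
clock: 29.8
tcp_pos: [0.583, -0.1368, 0.2014]
orientation: [-1.542, -2.737, -0.0]
contact_force: [0.3, -0.4, -0.1]
grip_width: 0.0855
```

Emit:
drive_tool(commands=[{"tx": 0,"ty": -1,"tz": 0,"rx": 0,"ry": 0,"rz": 0,"grip": -1},{"tx": 0,"ty": -1,"tz": 0,"rx": 0,"ry": 0,"rz": 0,"grip": -1},{"tx": 0,"ty": -1,"tz": 0,"rx": 0,"ry": 0,"rz": 0,"grip": -1},{"tx": 0,"ty": -1,"tz": 0,"rx": 0,"ry": 0,"rz": 0,"grip": -1},{"tx": 0,"ty": -1,"tz": 0,"rx": 0,"ry": 0,"rz": 0,"grip": -1},{"tx": 0,"ty": -1,"tz": 0,"rx": 0,"ry": 0,"rz": 0,"grip": -1},{"tx": 0,"ty": -1,"tz": 0,"rx": 0,"ry": 0,"rz": 0,"grip": -1},{"tx": 0,"ty": -1,"tz": 0,"rx": 0,"ry": 0,"rz": 0,"grip": -1},{"tx": 0,"ty": 0,"tz": 0,"rx": 0,"ry": 0,"rz": 0,"grip": -1}])

```text
clock: 30.92
tcp_pos: [0.5824, -0.2978, 0.2016]
orientation: [1.546, 2.734, -0.002]
contact_force: [-0.0, 1.1, -0.6]
grip_width: 0.0855
```

```bash
python3 e.py 6 0.579 -0.300 0.05 0.022 0.043; python3 d.py 6 top
```

```text
30.925 [ 0.5824 -0.2978  0.2016] [ 1.546e+00  2.734e+00 -2.000e-03] [-0.08  0.54  0.65  1.67 -0.37  1.05  1.23]
toolx deg 121.02611835141359
comp [292 153  49  48] 581 [ 0.5764 -0.2939  0.038 ] rect ((579.5662231445312, -300.9141845703125), (41.31193923950195, 45.312278747558594), 72.08627319335938) circ 579.9581298828125 -300.993896484375 23.289047241210938 zpct [0.0302 0.039  0.0406]
  widths [np.float64(43.3), np.float64(42.2), np.float64(41.1), np.float64(41.7), np.float64(43.1), np.float64(44.2), np.float64(44.9), np.float64(45.5), np.float64(45.8), np.float64(45.8), np.float64(45.4), np.float64(44.7), np.float64(43.8), np.float64(42.7), np.float64(41.6), np.float64(42.1), np.float64(43.6), np.float64(44.8), np.float64(45.7), np.float64(46.3), np.float64(46.6), np.float64(46.5), np.float64(46.0), np.float64(45.2), np.float64(44.0), np.float64(42.5), np.float64(41.2), np.float64(42.0), np.float64(43.1), np.float64(44.1), np.float64(44.8), np.float64(45.2), np.float64(45.3), np.float64(45.3), np.float64(45.0), np.float64(44.3)] min at 10
  dir -150.15198632614525 ext [np.float64(0
[... 411 characters left out ...]
.float64(19.6), np.float64(19.3), np.float64(19.0), np.float64(18.7), np.float64(18.2), np.float64(17.7), np.float64(17.1), np.float64(16.5), np.float64(15.8), np.float64(15.1), np.float64(14.4), np.float64(13.6), np.float64(12.8), np.float64(12.0), np.float64(11.2), np.float64(10.4), np.float64(9.5), np.float64(10.0), np.float64(10.7), np.float64(11.7), np.float64(12.7), np.float64(13.5), np.float64(14.3), np.float64(14.9), np.float64(15.7), np.float64(16.4), np.float64(16.9), np.float64(17.5), np.float64(18.1)] min at 115
  dir -151.47175191937626 ext [np.float64(0.0098), np.float64(0.0198)]
30.975 [ 0.5828 -0.2962  0.2014] [-1.544 -2.736  0.   ] [-0.08  0.54  0.65  1.67 -0.37  1.05  1.23]
```

View pics/wrist6.png

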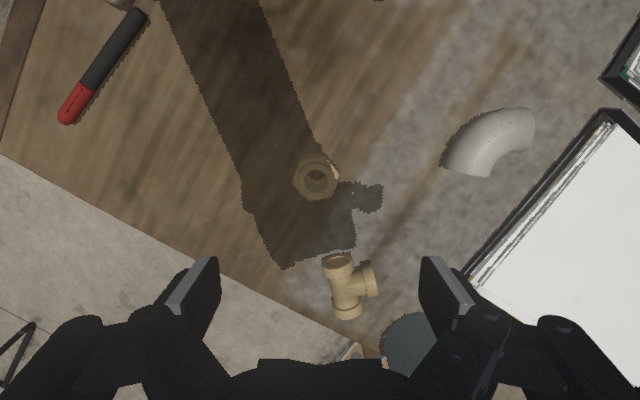

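View pics/top6.png

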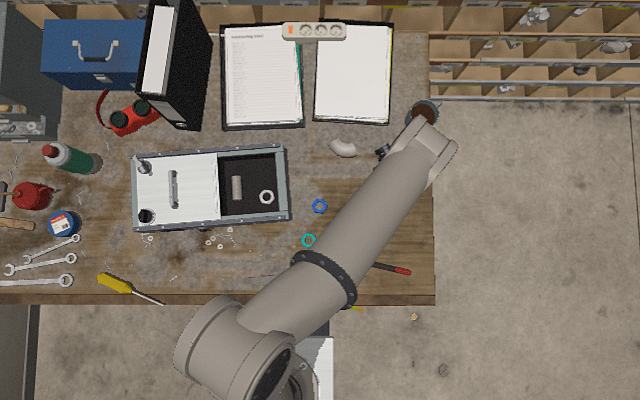

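The nipple (236,188) and the nut (267,197) lie in the tub in the top view. The union is at (316,178) in the wrist view, at world (0.580, -0.301), with flats at 11°. I'll pick it up.

Emit:
drive_tool(commands=[{"tx": -0.15,"ty": -0.23,"tz": -1,"rx": 0,"ry": 0,"rz": -1,"grip": -1},{"tx": 0,"ty": 0,"tz": -1,"rx": 0,"ry": 0,"rz": -1,"grip": -1},{"tx": 0,"ty": 0,"tz": -1,"rx": 0,"ry": 0,"rz": -0.5,"grip": -1},{"tx": 0,"ty": 0,"tz": -1,"rx": 0,"ry": 0,"rz": 0,"grip": -1},{"tx": 0,"ty": 0,"tz": -1,"rx": 0,"ry": 0,"rz": 0,"grip": -1},{"tx": 0,"ty": 0,"tz": -1,"rx": 0,"ry": 0,"rz": 0,"grip": -1},{"tx": 0,"ty": 0,"tz": -1,"rx": 0,"ry": 0,"rz": 0,"grip": -1},{"tx": 0,"ty": 0,"tz": -1,"rx": 0,"ry": 0,"rz": 0,"grip": -1},{"tx": 0,"ty": 0,"tz": -1,"rx": 0,"ry": 0,"rz": 0,"grip": -0.6},{"tx": 0,"ty": 0,"tz": -0.6,"rx": 0,"ry": 0,"rz": 0,"grip": -0.4}])

```text
clock: 32.28
tcp_pos: [0.5796, -0.2997, 0.0079]
orientation: [-1.993, -2.427, 0.0]
contact_force: [-0.3, 0.0, -0.1]
grip_width: 0.0599
```

Emit:
drive_tool(commands=[{"tx": 0,"ty": 0,"tz": 0,"rx": 0,"ry": 0,"rz": 0,"grip": 1},{"tx": 0,"ty": 0,"tz": 0,"rx": 0,"ry": 0,"rz": 0,"grip": 1},{"tx": 0,"ty": 0,"tz": 0,"rx": 0,"ry": 0,"rz": 0,"grip": 1},{"tx": 0,"ty": 0,"tz": 0,"rx": 0,"ry": 0,"rz": 0,"grip": 1}])

```text
clock: 32.78
tcp_pos: [0.5802, -0.3, 0.0099]
orientation: [1.994, 2.427, 0.0]
contact_force: [-1.1, 0.6, -2.1]
grip_width: 0.0401
```

Run:
```python
import numpy as np
d=np.load('/tmp/top6.npz');P=d['P'];o=np.array([.587,.086]);a=.088
Rm=np.array([[np.cos(a),np.sin(a)],[-np.sin(a),np.cos(a)]])
for n,(r0,r1,c0,c1) in dict(nut=(186,208,256,278),nip=(172,206,228,246)).items():
    q=P[r0:r1,c0:c1].reshape(-1,3); z=q[:,2]; print(n,np.nanpercentile(z,[2,50,98]).round(3))
    q=q[(z>.019)&(z<.06)]; l=(q[:,:2]-o)@Rm.T; print(len(q),l.min(0).round(3),l.max(0).round(3),l.mean(0).round(3))
# mouth floor extents
q=P[140:235,210:292].reshape(-1,3); q=q[(q[:,2]<.015)&(q[:,2]>0.003)]; l=(q[:,:2]-o)@Rm.T; print(np.percentile(l,[1,99],axis=0))
```

```text
nut [0.005 0.012 0.032]
118 [-0.055 -0.069] [-0.012 -0.027] [-0.034 -0.048]
nip [0.006 0.013 0.04 ]
220 [-0.036  0.024] [0.034 0.051] [-0.002  0.037]
[[-0.13430566 -0.11616308]
 [ 0.14098371  0.10249874]]
```

Emit:
drive_tool(commands=[{"tx": 0,"ty": 0,"tz": 1,"rx": 0,"ry": 0,"rz": 0,"grip": 1},{"tx": 0,"ty": 0,"tz": 1,"rx": 0,"ry": 0,"rz": 0,"grip": 1},{"tx": 0,"ty": 0.5,"tz": 1,"rx": 0,"ry": 0,"rz": 0,"grip": 1},{"tx": 0.15,"ty": 1,"tz": 1,"rx": 0,"ry": 0,"rz": 0,"grip": 1},{"tx": 0.15,"ty": 1,"tz": 1,"rx": 0,"ry": 0,"rz": 0,"grip": 1},{"tx": 0.15,"ty": 1,"tz": 1,"rx": 0,"ry": 0,"rz": 0,"grip": 1},{"tx": 0.15,"ty": 1,"tz": 1,"rx": 0,"ry": 0,"rz": 0,"grip": 1},{"tx": 0.15,"ty": 1,"tz": 0,"rx": 0,"ry": 0,"rz": 0,"grip": 1},{"tx": 0.15,"ty": 1,"tz": 0,"rx": 0,"ry": 0,"rz": 0,"grip": 1},{"tx": 0.15,"ty": 1,"tz": 0,"rx": 0,"ry": 0,"rz": 0,"grip": 1}])

```text
clock: 34.02
tcp_pos: [0.6006, -0.1483, 0.1487]
orientation: [-1.993, -2.427, 0.001]
contact_force: [1.1, 0.2, -3.0]
grip_width: 0.0403
```

Emit:
drive_tool(commands=[{"tx": 0.13,"ty": 1,"tz": 0,"rx": 0,"ry": 0,"rz": 0,"grip": 1},{"tx": 0.13,"ty": 1,"tz": 0,"rx": 0,"ry": 0,"rz": 0,"grip": 1},{"tx": 0.13,"ty": 1,"tz": 0,"rx": 0,"ry": 0,"rz": 0,"grip": 1},{"tx": 0.13,"ty": 1,"tz": 0,"rx": 0,"ry": 0,"rz": 0,"grip": 1},{"tx": 0.13,"ty": 1,"tz": 0,"rx": 0,"ry": 0,"rz": 0,"grip": 1},{"tx": 0.13,"ty": 1,"tz": 0,"rx": 0,"ry": 0,"rz": 0,"grip": 1},{"tx": 0.13,"ty": 1,"tz": 0,"rx": 0,"ry": 0,"rz": 0,"grip": 1},{"tx": 0.13,"ty": 1,"tz": 0,"rx": 0,"ry": 0,"rz": 0,"grip": 1},{"tx": 0.13,"ty": 1,"tz": 0,"rx": 0,"ry": 0,"rz": 0,"grip": 1},{"tx": 0.13,"ty": 1,"tz": -0.5,"rx": 0,"ry": 0,"rz": 0,"grip": 1}])

```text
clock: 35.28
tcp_pos: [0.6278, 0.0514, 0.1398]
orientation: [1.993, 2.427, 0.002]
contact_force: [-0.0, -0.2, -1.6]
grip_width: 0.04
```

Emit:
drive_tool(commands=[{"tx": 0,"ty": 0,"tz": -1,"rx": 0,"ry": 0,"rz": 0,"grip": 1},{"tx": 0,"ty": 0,"tz": -1,"rx": 0,"ry": 0,"rz": 0,"grip": 1},{"tx": 0,"ty": 0,"tz": -1,"rx": 0,"ry": 0,"rz": 0,"grip": 1},{"tx": 0,"ty": 0,"tz": -1,"rx": 0,"ry": 0,"rz": 0,"grip": 1},{"tx": 0,"ty": 0,"tz": -1,"rx": 0,"ry": 0,"rz": 0,"grip": 1},{"tx": 0,"ty": 0,"tz": -0.6,"rx": 0,"ry": 0,"rz": 0,"grip": 1},{"tx": 0,"ty": 0,"tz": 0,"rx": 0,"ry": 0,"rz": 0,"grip": 1}])

```text
clock: 36.15
tcp_pos: [0.6265, 0.0499, 0.0265]
orientation: [-1.994, -2.427, 0.002]
contact_force: [0.9, -0.1, -1.0]
grip_width: 0.0401
```

Emit:
drive_tool(commands=[{"tx": 0,"ty": 0,"tz": -0.25,"rx": 0,"ry": 0,"rz": 0,"grip": 1},{"tx": 0,"ty": 0,"tz": 0,"rx": 0,"ry": 0,"rz": 0,"grip": 1},{"tx": 0,"ty": 0,"tz": 0,"rx": 0,"ry": 0,"rz": 0,"grip": -0.15},{"tx": 0,"ty": 0,"tz": 0,"rx": 0,"ry": 0,"rz": 0,"grip": -0.15},{"tx": 0,"ty": 0,"tz": 0.3,"rx": 0,"ry": 0,"rz": 0,"grip": -0.15},{"tx": 0,"ty": 0,"tz": 0.5,"rx": 0,"ry": 0,"rz": 0,"grip": -0.15},{"tx": 0,"ty": 0,"tz": 1,"rx": 0,"ry": 0,"rz": 0,"grip": -0.15},{"tx": 0,"ty": 0,"tz": 1,"rx": 0,"ry": 0,"rz": 0,"grip": -0.15},{"tx": 0,"ty": 0,"tz": 1,"rx": 0,"ry": 0,"rz": 0,"grip": -0.15},{"tx": 0,"ty": 0,"tz": 1,"rx": 0,"ry": 0,"rz": 0,"grip": -0.15}])

```text
clock: 37.4
tcp_pos: [0.6272, 0.0501, 0.1203]
orientation: [1.994, 2.427, 0.001]
contact_force: [0.1, 0.0, -0.3]
grip_width: 0.0488
```

Emit:
drive_tool(commands=[{"tx": 0,"ty": 0,"tz": 1,"rx": 0,"ry": 0,"rz": 0,"grip": -0.15},{"tx": -0.5,"ty": 0,"tz": 1,"rx": 0,"ry": 0,"rz": 0,"grip": -0.15},{"tx": -0.5,"ty": 0.5,"tz": 1,"rx": 0,"ry": 0,"rz": 0,"grip": -0.15},{"tx": -0.5,"ty": 0.5,"tz": 0.5,"rx": 0,"ry": 0,"rz": 0,"grip": -0.15}])

```text
clock: 37.9
tcp_pos: [0.5972, 0.0702, 0.1901]
orientation: [1.994, 2.426, 0.002]
contact_force: [0.3, 0.3, -0.9]
grip_width: 0.049
```

```bash
python3 d.py 7 wrist scene
```

```text
37.9 [0.5972 0.0702 0.1901] [1.994e+00 2.426e+00 2.000e-03] [-0.79  0.49  0.77  1.82 -0.41  0.99  0.35]
```

View pics/wrist7.png

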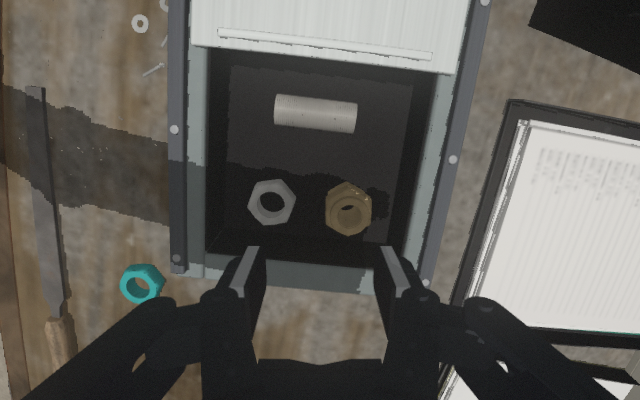

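View pics/scene7.png

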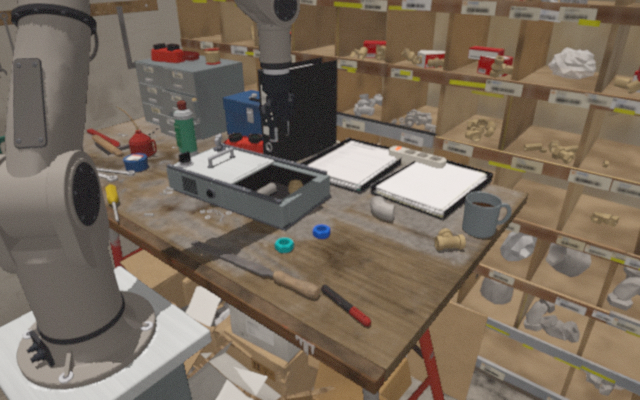

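All three parts lie flat on the tub's floor in the wrist view: nut (272,202), union (349,208), nipple (315,113). Next I'll go back to the T-bar to slide the hatch shut by it.

Emit:
drive_tool(commands=[{"tx": 0.12,"ty": 1,"tz": 0,"rx": 0,"ry": 0,"rz": -0.9,"grip": -0.15},{"tx": 0.12,"ty": 1,"tz": 0,"rx": 0,"ry": 0,"rz": -0.9,"grip": -0.15},{"tx": 0.12,"ty": 1,"tz": 0,"rx": 0,"ry": 0,"rz": -0.9,"grip": -0.15},{"tx": 0.12,"ty": 1,"tz": 0,"rx": 0,"ry": 0,"rz": -0.9,"grip": -0.15},{"tx": 0.12,"ty": 1,"tz": 0,"rx": 0,"ry": 0,"rz": -0.9,"grip": -0.15},{"tx": 0.12,"ty": 1,"tz": 0,"rx": 0,"ry": 0,"rz": -0.9,"grip": -0.15},{"tx": 0.12,"ty": 1,"tz": 0,"rx": 0,"ry": 0,"rz": -0.9,"grip": -0.15},{"tx": 0.12,"ty": 1,"tz": 0,"rx": 0,"ry": 0,"rz": -0.9,"grip": -0.15},{"tx": 0.12,"ty": 1,"tz": 0,"rx": 0,"ry": 0,"rz": -0.9,"grip": -0.15},{"tx": 0.12,"ty": 1,"tz": 0,"rx": 0,"ry": 0,"rz": -0.9,"grip": 0}])

```text
clock: 39.25
tcp_pos: [0.6209, 0.2705, 0.1875]
orientation: [3.041, 0.786, -0.002]
contact_force: [-0.2, -0.0, 0.6]
grip_width: 0.0425
```

Emit:
drive_tool(commands=[{"tx": 0.12,"ty": 1,"tz": 0,"rx": 0,"ry": 0,"rz": 0,"grip": 0},{"tx": 0.12,"ty": 1,"tz": 0,"rx": 0,"ry": 0,"rz": 0,"grip": 0},{"tx": 0.12,"ty": 1,"tz": 0,"rx": 0,"ry": 0,"rz": 0,"grip": 0},{"tx": 0.12,"ty": 1,"tz": 0,"rx": 0,"ry": 0,"rz": 0,"grip": 0},{"tx": 0.12,"ty": 1,"tz": 0,"rx": 0,"ry": 0,"rz": 0,"grip": 0},{"tx": 0,"ty": 0.45,"tz": -0.5,"rx": 0,"ry": 0,"rz": 0,"grip": 0},{"tx": 0,"ty": 0,"tz": -1,"rx": 0,"ry": 0,"rz": 0,"grip": 0},{"tx": 0,"ty": 0,"tz": 0,"rx": 0,"ry": 0,"rz": 0,"grip": 0}])

```text
clock: 40.25
tcp_pos: [0.6316, 0.3776, 0.1555]
orientation: [3.039, 0.789, -0.007]
contact_force: [-0.0, -0.4, -0.7]
grip_width: 0.0427
```

```bash
python3 e.py 8 0.633 0.379 0.045 0.109 0.14
```

```text
40.25 [0.6316 0.3776 0.1555] [ 3.039  0.789 -0.007] [-1.19  0.87  1.    1.5  -0.76  1.2  -1.12]
toolx deg 29.11982510477806
comp [305 175  32  97] 2149 [0.6361 0.3791 0.1219] rect ((633.9771118164062, 377.514892578125), (54.994937896728516, 17.331787109375), 29.340396881103516) circ 633.8207397460938 377.920654296875 27.623104095458984 zpct [0.1182 0.1223 0.1244]
  widths [np.float64(48.7), np.float64(50.5), np.float64(52.1), np.float64(53.2), np.float64(54.1), np.float64(54.7), np.float64(55.0), np.float64(55.2), np.float64(55.2), np.float64(54.8), np.float64(54.1), np.float64(53.1), np.float64(52.0), np.float64(50.6), np.float64(48.7), np.float64(46.7), np.float64(44.3), np.float64(41.6), np.float64(38.6), np.float64(35.3), np.float64(31.8), np.float64(28.2), np.float64(24.5), np.float64(20.7), np.float64(17.4), np.float64(17.6), np.float64(17.8), np.float64(19.2), np.float64(23.1), np.float64(27.1), np.float64(30.9), np.float64(34.6), np.float64(38.1), np.float64(41.2), np.float64(44.1), np.float64(46.6)] min at 120
  dir -144.17418650600072 ext [np.float64(0.0177), np.float64(0.0552)]
```

View pics/wrist8.png

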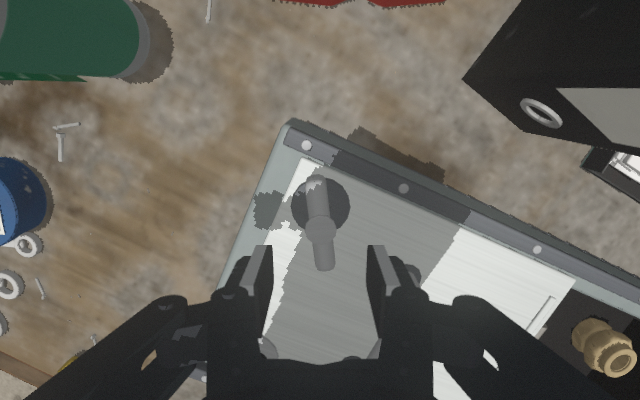

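The T-bar is at (318,225) and lies at about 36°, a few degrees off the jaws. I'll correct that, come down and grip.

Emit:
drive_tool(commands=[{"tx": 0.1,"ty": 0.02,"tz": -0.5,"rx": 0,"ry": 0,"rz": 0.85,"grip": 0},{"tx": 0,"ty": 0,"tz": -1,"rx": 0,"ry": 0,"rz": 0,"grip": 0},{"tx": 0,"ty": 0,"tz": -1,"rx": 0,"ry": 0,"rz": 0,"grip": 0},{"tx": 0,"ty": 0,"tz": -0.4,"rx": 0,"ry": 0,"rz": 0,"grip": 0},{"tx": 0,"ty": 0,"tz": 0,"rx": 0,"ry": 0,"rz": 0,"grip": 1},{"tx": 0,"ty": 0,"tz": 0,"rx": 0,"ry": 0,"rz": 0,"grip": 1},{"tx": 0,"ty": 0,"tz": 0,"rx": 0,"ry": 0,"rz": 0,"grip": 1},{"tx": 0,"ty": 0,"tz": 0,"rx": 0,"ry": 0,"rz": 0,"grip": 1}])

```text
clock: 41.3
tcp_pos: [0.6353, 0.3795, 0.101]
orientation: [-2.988, -0.971, -0.001]
contact_force: [0.1, 0.4, 0.9]
grip_width: 0.0108
```

Emit:
drive_tool(commands=[{"tx": 0.04,"ty": -0.5,"tz": 0,"rx": 0,"ry": 0,"rz": 0,"grip": 1},{"tx": 0.07,"ty": -0.8,"tz": 0,"rx": 0,"ry": 0,"rz": 0,"grip": 1},{"tx": 0.07,"ty": -0.9,"tz": 0,"rx": 0,"ry": 0,"rz": 0,"grip": 1},{"tx": 0.08,"ty": -0.9,"tz": 0,"rx": 0,"ry": 0,"rz": 0,"grip": 1},{"tx": 0.08,"ty": -0.9,"tz": 0,"rx": 0,"ry": 0,"rz": 0,"grip": 1},{"tx": 0.08,"ty": -0.9,"tz": 0,"rx": 0,"ry": 0,"rz": 0,"grip": 1},{"tx": 0.08,"ty": -0.9,"tz": 0,"rx": 0,"ry": 0,"rz": 0,"grip": 1},{"tx": 0.08,"ty": -0.9,"tz": 0,"rx": 0,"ry": 0,"rz": 0,"grip": 1},{"tx": 0.08,"ty": -0.9,"tz": 0,"rx": 0,"ry": 0,"rz": 0,"grip": 1},{"tx": 0.08,"ty": -0.8,"tz": 0,"rx": 0,"ry": 0,"rz": 0,"grip": 1}])

```text
clock: 42.55
tcp_pos: [0.65, 0.21, 0.1007]
orientation: [2.988, 0.97, 0.0]
contact_force: [1.6, 3.1, 4.5]
grip_width: 0.0109
```

Emit:
drive_tool(commands=[{"tx": 0.02,"ty": -0.25,"tz": 0,"rx": 0,"ry": 0,"rz": 0,"grip": 1},{"tx": 0.01,"ty": -0.1,"tz": 0,"rx": 0,"ry": 0,"rz": 0,"grip": 1},{"tx": 0,"ty": 0,"tz": 0,"rx": 0,"ry": 0,"rz": 0,"grip": 1}])

```text
clock: 42.92
tcp_pos: [0.6504, 0.205, 0.1006]
orientation: [-2.987, -0.972, -0.0]
contact_force: [0.8, 1.8, 5.9]
grip_width: 0.0109
```

Emit:
drive_tool(commands=[{"tx": 0,"ty": -0.12,"tz": 0,"rx": 0,"ry": 0,"rz": 0,"grip": 1},{"tx": 0,"ty": 0,"tz": 0,"rx": 0,"ry": 0,"rz": 0,"grip": 1}])

```text
clock: 43.18
tcp_pos: [0.6504, 0.2049, 0.1007]
orientation: [-2.984, -0.973, -0.001]
contact_force: [-0.4, 6.9, 6.6]
grip_width: 0.0107
```

The hatch is at its shut stop: y didn't move and the force rose to 7 N. Now I'll turn counter-clockwise to tighten the screw.

Emit:
drive_tool(commands=[{"tx": 0,"ty": 0,"tz": -0.022,"rx": 0,"ry": 0,"rz": 1,"grip": 1},{"tx": 0,"ty": 0,"tz": -0.022,"rx": 0,"ry": 0,"rz": 1,"grip": 1},{"tx": 0,"ty": 0,"tz": -0.022,"rx": 0,"ry": 0,"rz": 1,"grip": 1},{"tx": 0,"ty": 0,"tz": -0.022,"rx": 0,"ry": 0,"rz": 1,"grip": 1},{"tx": 0,"ty": 0,"tz": -0.022,"rx": 0,"ry": 0,"rz": 1,"grip": 1},{"tx": 0,"ty": 0,"tz": -0.022,"rx": 0,"ry": 0,"rz": 1,"grip": 1},{"tx": 0,"ty": 0,"tz": -0.022,"rx": 0,"ry": 0,"rz": 1,"grip": 1},{"tx": 0,"ty": 0,"tz": -0.022,"rx": 0,"ry": 0,"rz": 1,"grip": 1}])

```text
clock: 44.18
tcp_pos: [0.6482, 0.2059, 0.0969]
orientation: [-2.006, -2.41, -0.0]
contact_force: [-5.1, 6.8, 10.0]
grip_width: 0.0109
```

Emit:
drive_tool(commands=[{"tx": 0,"ty": 0,"tz": -0.022,"rx": 0,"ry": 0,"rz": 1,"grip": 1},{"tx": 0,"ty": 0,"tz": -0.022,"rx": 0,"ry": 0,"rz": 1,"grip": 1},{"tx": 0,"ty": 0,"tz": -0.022,"rx": 0,"ry": 0,"rz": 1,"grip": 1},{"tx": 0,"ty": 0,"tz": -0.022,"rx": 0,"ry": 0,"rz": 1,"grip": 1},{"tx": 0,"ty": 0,"tz": -0.022,"rx": 0,"ry": 0,"rz": 1,"grip": 1},{"tx": 0,"ty": 0,"tz": -0.022,"rx": 0,"ry": 0,"rz": 1,"grip": 1},{"tx": 0,"ty": 0,"tz": -0.022,"rx": 0,"ry": 0,"rz": 1,"grip": 1},{"tx": 0,"ty": 0,"tz": -0.022,"rx": 0,"ry": 0,"rz": 0.5,"grip": 1},{"tx": 0,"ty": 0,"tz": 0,"rx": 0,"ry": 0,"rz": 0,"grip": 1}])

```text
clock: 45.3
tcp_pos: [0.6465, 0.2044, 0.0933]
orientation: [-0.538, -3.087, -0.001]
contact_force: [-11.2, 4.2, 13.6]
grip_width: 0.0109
```

```bash
python3 -c "
from h import *
o=status.get_obs(); print(o['moment'],o['joints'].round(2),np.degrees(2*np.arctan2(o['orientation'][1],o['orientation'][0]))%360)"
```

```text
[0.95998931 2.36776582 0.107431  ] [-0.66  0.66  0.39  1.67 -0.31  0.88  1.08] 160.215812527699
```

Emit:
drive_tool(commands=[{"tx": -0.05,"ty": 0,"tz": 0.05,"rx": 0,"ry": 0,"rz": 0.5,"grip": 1},{"tx": 0,"ty": 0,"tz": 0,"rx": 0,"ry": 0,"rz": 0,"grip": 1}])

```text
clock: 45.55
tcp_pos: [0.6463, 0.2042, 0.0935]
orientation: [-0.431, -3.106, -0.001]
contact_force: [-4.5, 4.9, 6.5]
grip_width: 0.0106
```

```bash
python3 -c "
from h import *
o=status.get_obs(); print(o['moment'],o['contact_force'],np.degrees(2*np.arctan2(o['orientation'][1],o['orientation'][0]))%360)"
```

```text
[1.05468244 1.21232452 0.0889731 ] [-4.46555282  4.91594046  6.48550547] 164.20896177817488
```

Emit:
drive_tool(commands=[{"tx": 0,"ty": 0,"tz": 0,"rx": 0,"ry": 0,"rz": 0.5,"grip": 1},{"tx": 0,"ty": 0,"tz": 0,"rx": 0,"ry": 0,"rz": 0.4,"grip": 1},{"tx": 0,"ty": 0,"tz": 0,"rx": 0,"ry": 0,"rz": 0,"grip": 1}])

```text
clock: 45.92
tcp_pos: [0.6462, 0.2039, 0.0932]
orientation: [-0.235, -3.126, -0.0]
contact_force: [-4.8, 3.8, 5.2]
grip_width: 0.0108
```

```bash
python3 -c "
from h import *
o=status.get_obs(); print(o['moment'],o['contact_force'],np.degrees(2*np.arctan2(o['orientation'][1],o['orientation'][0]))%360)"
```

```text
[0.95913426 1.13147556 0.0604884 ] [-4.82491278  3.81059723  5.23192944] 171.3914304531842
```

Emit:
drive_tool(commands=[{"tx": 0,"ty": 0,"tz": 0,"rx": 0,"ry": 0,"rz": 0.5,"grip": 1},{"tx": 0,"ty": 0,"tz": 0,"rx": 0,"ry": 0,"rz": 0.4,"grip": 1},{"tx": 0,"ty": 0,"tz": 0,"rx": 0,"ry": 0,"rz": 0,"grip": 1}])

```text
clock: 46.3
tcp_pos: [0.6461, 0.2036, 0.0929]
orientation: [-0.039, -3.135, -0.0]
contact_force: [-4.4, 4.2, 3.0]
grip_width: 0.011
```

```bash
python3 -c "
from h import *
f=grab('wrist'); save(f,'w9')
o=status.get_obs(); print(o['moment'],o['contact_force'],np.degrees(2*np.arctan2(o['orientation'][1],o['orientation'][0]))%360)"
```

```text
[0.88390519 0.96493002 0.06901297] [-4.63872895  3.66728593  2.94758682] 178.56277901557687
```

View pics/w9.png

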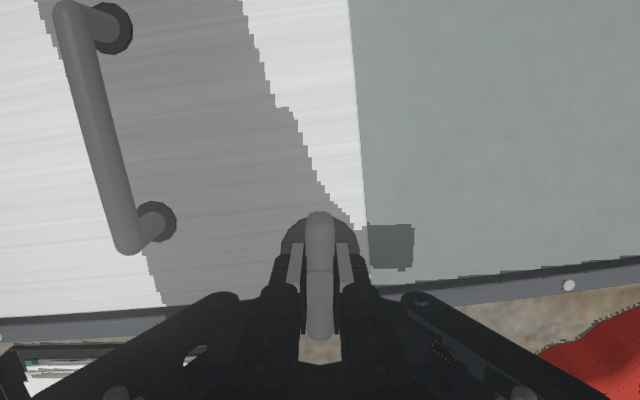

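The bar still follows the jaws, now at 178.6°, and I see no stop torque yet. So it wasn't hard against its stop at the start, and I'll keep turning until the moment rises.

Emit:
drive_tool(commands=[{"tx": 0,"ty": 0,"tz": -0.01,"rx": 0,"ry": 0,"rz": 0.5,"grip": 1},{"tx": 0,"ty": 0,"tz": -0.01,"rx": 0,"ry": 0,"rz": 0.5,"grip": 1},{"tx": 0,"ty": 0,"tz": 0,"rx": 0,"ry": 0,"rz": 0,"grip": 1}])

```text
clock: 46.72
tcp_pos: [0.6461, 0.2033, 0.0925]
orientation: [0.178, -3.13, -0.001]
contact_force: [-6.0, 3.4, 3.5]
grip_width: 0.011
```

```bash
python3 -c "
from h import *
o=status.get_obs(); print(o['moment'],o['contact_force'],np.degrees(2*np.arctan2(o['orientation'][1],o['orientation'][0]))%360)"
```

```text
[ 0.80803322  1.02037774 -0.43262577] [-5.99395712  3.4411211   3.47477718] 186.50837597504542
```

Emit:
drive_tool(commands=[{"tx": 0,"ty": 0,"tz": -0.01,"rx": 0,"ry": 0,"rz": 0.5,"grip": 1},{"tx": 0,"ty": 0,"tz": -0.01,"rx": 0,"ry": 0,"rz": 0.5,"grip": 1},{"tx": 0,"ty": 0,"tz": 0,"rx": 0,"ry": 0,"rz": 0,"grip": 1}])

```text
clock: 47.1
tcp_pos: [0.6461, 0.2031, 0.0923]
orientation: [0.389, -3.111, -0.003]
contact_force: [-6.3, 3.3, 4.9]
grip_width: 0.011
```

```bash
python3 -c "
from h import *
f=grab('wrist'); save(f,'w10')
o=status.get_obs(); print(o['moment'],o['contact_force'],np.degrees(2*np.arctan2(o['orientation'][1],o['orientation'][0]))%360)"
```

```text
[ 0.87998075  1.29136581 -1.85265388] [-6.14186011  3.84306344  5.11411064] 194.22219739563778
```

View pics/w10.png

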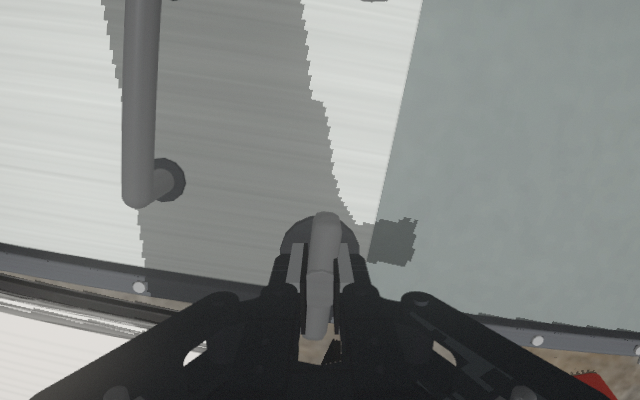

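The moment jumped to -1.85 N m and the bar began to tilt in the jaws, so the screw is at its hard stop, with the bar lined up with the tub. I'll release it and move to the stud.

Emit:
drive_tool(commands=[{"tx": 0,"ty": 0,"tz": 0,"rx": 0,"ry": 0,"rz": -0.8,"grip": 1},{"tx": 0,"ty": 0,"tz": 0,"rx": 0,"ry": 0,"rz": 0,"grip": 0},{"tx": 0,"ty": 0,"tz": 0,"rx": 0,"ry": 0,"rz": 0,"grip": 0},{"tx": 0,"ty": 0,"tz": 0.5,"rx": 0,"ry": 0,"rz": 0,"grip": 0},{"tx": 0,"ty": 0,"tz": 1,"rx": 0,"ry": 0,"rz": 0,"grip": 0},{"tx": -0.5,"ty": 0,"tz": 1,"rx": 0,"ry": 0,"rz": 0,"grip": 0},{"tx": -1,"ty": -0.1,"tz": 1,"rx": 0,"ry": 0,"rz": 0,"grip": 0},{"tx": -1,"ty": -0.1,"tz": 1,"rx": 0,"ry": 0,"rz": 0,"grip": 0},{"tx": -1,"ty": -0.1,"tz": 0.5,"rx": 0,"ry": 0,"rz": 0,"grip": 0},{"tx": -1,"ty": -0.1,"tz": 0,"rx": 0,"ry": 0,"rz": 0,"grip": 0}])

```text
clock: 48.4
tcp_pos: [0.5592, 0.1942, 0.1964]
orientation: [-0.219, 3.131, 0.003]
contact_force: [0.2, -0.5, -0.8]
grip_width: 0.0431
```

Emit:
drive_tool(commands=[{"tx": -1,"ty": -0.1,"tz": 0,"rx": 0,"ry": 0,"rz": 0,"grip": 0},{"tx": -1,"ty": -0.1,"tz": 0,"rx": 0,"ry": 0,"rz": 0,"grip": 0},{"tx": -0.4,"ty": 0,"tz": 0,"rx": 0,"ry": 0,"rz": -0.5,"grip": 0},{"tx": 0,"ty": 0,"tz": 0,"rx": 0,"ry": 0,"rz": 0,"grip": 0}])

```text
clock: 48.9
tcp_pos: [0.5109, 0.1902, 0.1951]
orientation: [-0.112, 3.138, 0.002]
contact_force: [0.5, -0.2, -0.5]
grip_width: 0.0427
```

```bash
python3 e.py 11 0.508 0.190 0.03 0.108 0.13; python3 e.py 11b 0.646 0.203 0.04 0.100 0.13
```

```text
48.9 [0.5109 0.1902 0.1951] [-1.120e-01  3.138e+00  2.000e-03] [-0.73  0.31  0.32  1.92 -0.12  0.92  1.29]
toolx deg 184.07224270886854
comp [312 175  20  51] 770 [0.5075 0.191  0.1135] rect ((508.52008056640625, 191.04010009765625), (10.976251602172852, 36.05055236816406), 89.45541381835938) circ 508.5111389160156 190.24293518066406 18.02752685546875 zpct [0.1114 0.1137 0.115 ]
  widths [np.float64(36.1), np.float64(35.9), np.float64(35.7), np.float64(35.5), np.float64(35.2), np.float64(34.6), np.float64(33.8), np.float64(32.8), np.float64(31.6), np.float64(30.2), np.float64(28.5), np.float64(26.7), np.float64(24.6), np.float64(22.4), np.float64(20.0), np.float64(17.7), np.float64(15.2), np.float64(12.8), np.float64(11.2), np.float64(13.7), np.float64(16.2), np.float64(18.6), np.float64(20.8), np.float64(22.9), np.float64(25.1), np.float64(27.2), np.float64(29.0), np.float64(30.6), np.float64(32.0), np.float64(33.1), np.float64(34.1), np.float64(34.9), np.float64(35.4), np.float64(35.6), np.float64(35.8), np.float64(35.9)] min at 90
  dir 179.40165990526174 ext [np.float64(0.011), n
[... 439 characters left out ...]
4(28.0), np.float64(27.9), np.float64(27.9), np.float64(27.7), np.float64(27.6), np.float64(27.6), np.float64(27.6), np.float64(27.4), np.float64(26.9), np.float64(26.3), np.float64(25.5), np.float64(24.5), np.float64(23.4), np.float64(22.2), np.float64(20.8), np.float64(19.4), np.float64(17.9), np.float64(16.3), np.float64(16.3), np.float64(16.4), np.float64(17.5), np.float64(19.2), np.float64(20.8), np.float64(22.4), np.float64(23.9), np.float64(25.2), np.float64(26.4), np.float64(27.4), np.float64(28.2), np.float64(28.8), np.float64(29.2), np.float64(29.4), np.float64(29.3), np.float64(29.1), np.float64(28.6)] min at 90
  dir -175.09451174783143 ext [np.float64(0.0163), np.float64(0.028)]
```

View pics/wrist11.png

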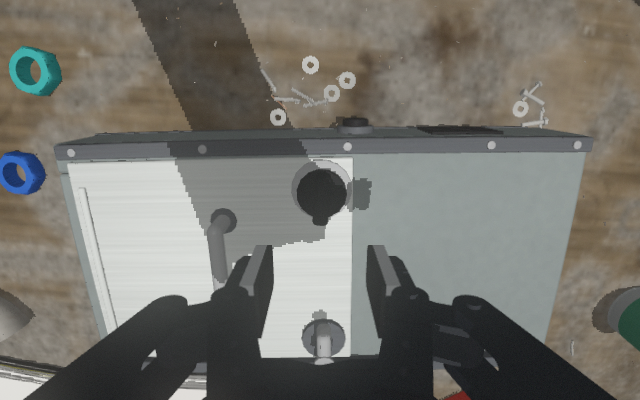

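The stud bar is at (321,190) in the wrist view, at world (0.5085, 0.1905), lying along 179.5°. The T-bar at (322,340) is lined up with the tub. I'll come down on the stud.

Emit:
drive_tool(commands=[{"tx": -0.13,"ty": 0.02,"tz": -1,"rx": 0,"ry": 0,"rz": -0.55,"grip": 0.2},{"tx": 0,"ty": 0,"tz": -1,"rx": 0,"ry": 0,"rz": 0,"grip": 0.2},{"tx": 0,"ty": 0,"tz": -1,"rx": 0,"ry": 0,"rz": 0,"grip": 0.2},{"tx": 0,"ty": 0,"tz": -1,"rx": 0,"ry": 0,"rz": 0,"grip": 0.2},{"tx": 0,"ty": 0,"tz": -0.6,"rx": 0,"ry": 0,"rz": 0,"grip": 0.2},{"tx": 0,"ty": 0,"tz": -0.35,"rx": 0,"ry": 0,"rz": 0,"grip": 0.2},{"tx": 0,"ty": 0,"tz": 0,"rx": 0,"ry": 0,"rz": 0,"grip": 0.2}])

```text
clock: 49.88
tcp_pos: [0.509, 0.1904, 0.0946]
orientation: [-0.011, -3.141, 0.0]
contact_force: [0.8, 0.5, 0.1]
grip_width: 0.0339
```

```bash
python3 d.py 12 wrist
```

```text
49.875 [0.509  0.1904 0.0946] [-0.011 -3.141  0.   ] [-0.7   0.45  0.29  2.   -0.19  0.71  1.27]
```

View pics/wrist12.png

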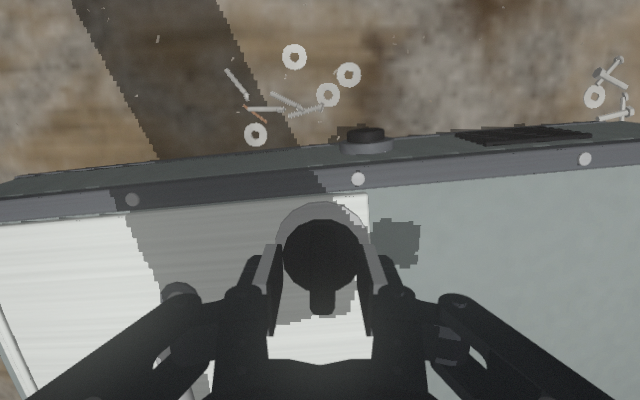

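The stud bar is centred between the pads at (322,285). I'll grip it and press.

Emit:
drive_tool(commands=[{"tx": 0,"ty": 0,"tz": 0.05,"rx": 0,"ry": 0,"rz": 0,"grip": 1},{"tx": 0,"ty": 0,"tz": 0,"rx": 0,"ry": 0,"rz": 0,"grip": 1},{"tx": 0,"ty": 0,"tz": 0,"rx": 0,"ry": 0,"rz": 0,"grip": 1},{"tx": 0,"ty": 0,"tz": 0,"rx": 0,"ry": 0,"rz": 0,"grip": 1}], grip_force=60)

```text
clock: 50.42
tcp_pos: [0.5093, 0.1913, 0.0962]
orientation: [0.01, 3.14, 0.002]
contact_force: [-0.4, 3.2, 4.0]
grip_width: 0.0094
```

Emit:
drive_tool(commands=[{"tx": 0,"ty": 0,"tz": -0.2,"rx": 0,"ry": 0,"rz": 0,"grip": 1},{"tx": 0,"ty": 0,"tz": -0.2,"rx": 0,"ry": 0,"rz": 0,"grip": 1},{"tx": 0,"ty": 0,"tz": 0,"rx": 0,"ry": 0,"rz": 0,"grip": 1}])

```text
clock: 50.8
tcp_pos: [0.5095, 0.1913, 0.0893]
orientation: [0.011, 3.141, 0.003]
contact_force: [-5.0, 2.3, 20.5]
grip_width: 0.0095
```

Emit:
drive_tool(commands=[{"tx": 0,"ty": 0,"tz": 0,"rx": 0,"ry": 0,"rz": -1,"grip": 1},{"tx": 0,"ty": 0,"tz": 0,"rx": 0,"ry": 0,"rz": -1,"grip": 1},{"tx": 0,"ty": 0,"tz": 0,"rx": 0,"ry": 0,"rz": -1,"grip": 1},{"tx": 0,"ty": 0,"tz": 0,"rx": 0,"ry": 0,"rz": -1,"grip": 1},{"tx": 0,"ty": 0,"tz": 0,"rx": 0,"ry": 0,"rz": -1,"grip": 1},{"tx": 0,"ty": 0,"tz": 0,"rx": 0,"ry": 0,"rz": -1,"grip": 1}])

```text
clock: 51.55
tcp_pos: [0.5093, 0.191, 0.0893]
orientation: [-1.294, -2.862, -0.003]
contact_force: [-5.7, 2.3, 22.4]
grip_width: 0.0096
```

Emit:
drive_tool(commands=[{"tx": 0,"ty": 0,"tz": 0,"rx": 0,"ry": 0,"rz": -1,"grip": 1},{"tx": 0,"ty": 0,"tz": 0,"rx": 0,"ry": 0,"rz": -1,"grip": 1},{"tx": 0,"ty": 0,"tz": 0,"rx": 0,"ry": 0,"rz": -1,"grip": 1},{"tx": 0,"ty": 0,"tz": 0,"rx": 0,"ry": 0,"rz": -1,"grip": 1},{"tx": 0,"ty": 0,"tz": 0,"rx": 0,"ry": 0,"rz": -1,"grip": 1},{"tx": 0,"ty": 0,"tz": 0,"rx": 0,"ry": 0,"rz": -0.5,"grip": 1},{"tx": 0,"ty": 0,"tz": 0,"rx": 0,"ry": 0,"rz": 0,"grip": 1}])

```text
clock: 52.42
tcp_pos: [0.5092, 0.1912, 0.0893]
orientation: [-2.262, -2.179, -0.001]
contact_force: [-7.0, 1.5, 24.6]
grip_width: 0.0097
```

```bash
python3 -c "
from h import *
f=grab('wrist'); save(f,'w13')
o=status.get_obs(); print(o['moment'],o['contact_force'],np.degrees(2*np.arctan2(o['orientation'][1],o['orientation'][0]))%360)"
```

```text
[0.32147096 1.48525666 1.49901849] [-6.43544877  1.15730911 24.79546668] 87.87064564873947
```

View pics/w13.png

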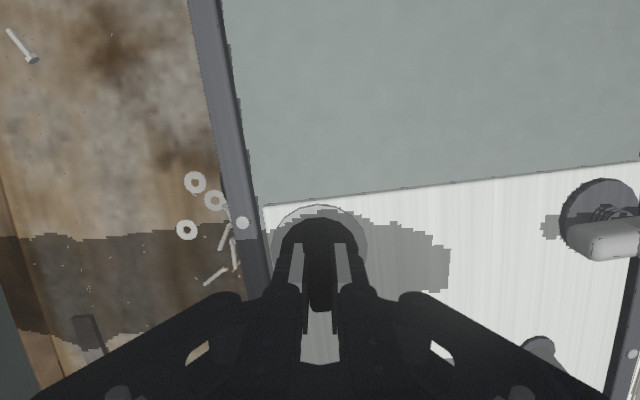

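The moment is 1.5 N m, so the stud is at its end stop. I'll ease off, let it rise and release it.

Emit:
drive_tool(commands=[{"tx": 0,"ty": 0,"tz": 0.15,"rx": 0,"ry": 0,"rz": 0.15,"grip": 1},{"tx": 0,"ty": 0,"tz": 0.15,"rx": 0,"ry": 0,"rz": 0,"grip": 1},{"tx": 0,"ty": 0,"tz": 0.05,"rx": 0,"ry": 0,"rz": 0,"grip": 1},{"tx": 0,"ty": 0,"tz": 0,"rx": 0,"ry": 0,"rz": 0,"grip": 0.2},{"tx": 0,"ty": 0,"tz": 0,"rx": 0,"ry": 0,"rz": 0,"grip": 0.2},{"tx": 0,"ty": 0,"tz": 0.5,"rx": 0,"ry": 0,"rz": 0,"grip": 0.2},{"tx": 0,"ty": 0,"tz": 1,"rx": 0,"ry": 0,"rz": 0,"grip": 0.2},{"tx": 0,"ty": 0,"tz": 1,"rx": 0,"ry": 0,"rz": 0,"grip": 0.2},{"tx": 0,"ty": 0,"tz": 1,"rx": 0,"ry": 0,"rz": 0,"grip": 0.2},{"tx": 0,"ty": 0,"tz": 1,"rx": 0,"ry": 0,"rz": 0,"grip": 0.2}])

```text
clock: 53.72
tcp_pos: [0.5092, 0.1905, 0.1868]
orientation: [2.245, 2.198, 0.002]
contact_force: [0.9, -1.4, -0.1]
grip_width: 0.0341
```

Emit:
drive_tool(commands=[{"tx": 0.5,"ty": -0.5,"tz": 1,"rx": 0,"ry": 0,"rz": 0,"grip": 0.2},{"tx": 0.5,"ty": -0.5,"tz": 1,"rx": 0,"ry": 0,"rz": 0,"grip": 0.2},{"tx": 0.5,"ty": -0.5,"tz": 0.5,"rx": 0,"ry": 0,"rz": 0,"grip": 0.2},{"tx": 0.5,"ty": -0.5,"tz": 0,"rx": 0,"ry": 0,"rz": 0,"grip": 0.2},{"tx": 0.5,"ty": -0.5,"tz": 0,"rx": 0,"ry": 0,"rz": 0,"grip": 0.2},{"tx": 0,"ty": 0,"tz": 0,"rx": 0,"ry": 0,"rz": 0,"grip": 0.2}])

```text
clock: 54.48
tcp_pos: [0.5592, 0.139, 0.234]
orientation: [2.247, 2.195, -0.002]
contact_force: [0.2, 0.8, 0.1]
grip_width: 0.0339
```

```bash
python3 e.py 14 0.508 0.190 0.03 0.105 0.13 | cut -c1-330; python3 e.py 14b 0.647 0.203 0.04 0.105 0.13| cut -c1-330;python3 e.py 14c 0.585 0.117 0.06 0.100 0.13| cut -c1-330;  python3 d.py 14 scene
```

```text
54.475 [0.5592 0.139  0.234 ] [ 2.247e+00  2.195e+00 -2.000e-03] [-1.    0.41  0.86  1.83 -0.35  1.06 -0.03]
toolx deg 88.66686304121896
comp [243 101  21  47] 708 [0.5098 0.1915 0.113 ] rect ((508.9737854003906, 191.13067626953125), (11.356193542480469, 35.66497802734375), 5.315462112426758) circ 508.7545166015625 191.11026000976562 17.90373992919922 zpct [0.1086 0.1136 0.115 ]
  widths [np.float64(13.4), np.float64(11.4), np.float64(13.3), np.float64(15.7), np.float64(18.1), np.float64(20.4), np.float64(22.6), np.float64(24.7), np.float64(26.5), np.float64(28.3), np.float64(29.9), np.float64(31.3), np.float64(32.6), np.float64(33.6), np.float64(34.3), np.float64(34.8), np.float64(35.0), np.float64(35.
  dir 95.03960827930631 ext [np.float64(0.0114), np.float64(0.0356)]
54.525 [0.5587 0.1398 0.2339] [-2.246e+00 -2.196e+00  2.000e-03] [-1.    0.41  0.86  1.84 -0.35  1.06 -0.03]
toolx deg 88.7229978385331
comp [397  94  74  24] 1251 [0.6464 0.2035 0.1138] rect ((647.47265625, 203.51129150390625), (16.968334197998047, 54.739139556884766), 88.0330810546875) circ 647.4837646484375 202.38
[... 653 characters left out ...]
t ((585.5401000976562, 117.8980484008789), (99.89227294921875, 12.43753719329834), 4.995760440826416) circ 585.6652221679688 116.46736145019531 49.96551513671875 zpct [0.1045 0.1091 0.1108]
  widths [np.float64(99.8), np.float64(99.9), np.float64(99.5), np.float64(98.6), np.float64(97.3), np.float64(95.3), np.float64(92.6), np.float64(89.2), np.float64(85.1), np.float64(80.3), np.float64(75.0), np.float64(69.1), np.float64(62.8), np.float64(56.0), np.float64(48.8), np.float64(41.3), np.float64(33.8), np.float64(26.
  dir -175.00174272652995 ext [np.float64(0.0124), np.float64(0.0999)]
54.625 [0.5584 0.1407 0.2341] [-2.244e+00 -2.198e+00  2.000e-03] [-1.01  0.41  0.86  1.84 -0.35  1.06 -0.03]
```

View pics/wrist14.png

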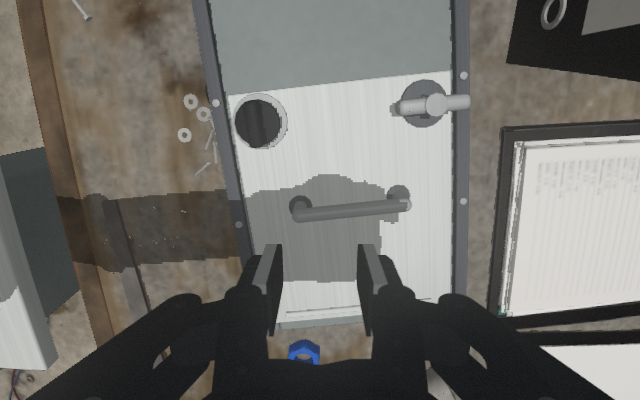

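View pics/scene14.png

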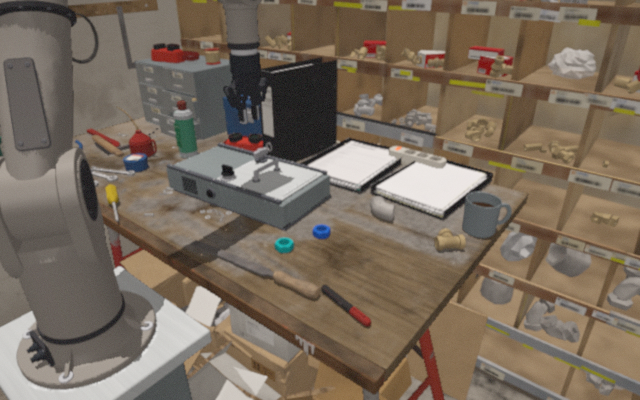

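All checks agree. The T-bar is at 5° (tub-aligned, at its stop), the stud has turned to 95° with its head height back at 113.6 mm, and the handle is back at its shut position. The bystanders haven't moved. I'll hand it in.

```bash
python3 -c "
from h import *
print(workorder.hand_in()); print(status.get_obs()['clock'])"
```

```text
the job is handed in; nothing more can be done
None
the job is handed in; nothing more can be done
```

The tub is loaded, shut and locked, and I handed the job in at about 55 s; no verdict was reported. I undid the left-hand screw and slid the hatch open by its T-bar. One silver nut, one nipple and the union went inside; those were the only three parts to load on the bench. Then I shut the hatch, tightened the screw, and pressed, turned and released the quarter-turn fastener.

**Last checks before handing in:**
- **Parts:** all three lay on the tub floor in the last wrist picture before shutting. I could not see them after that.
- **Hatch:** the handle was within about 1 mm of where it started, and the hatch was at its shut stop.
- **Screw:** it was turned to the hard stop (1.85 N m), with the T-bar lined up with the tub.
- **Fastener:** it was turned to the stop (1.5 N m), its bar at 90° to the tub's x axis, and its head back at its original height.
- **Everything else:** in the last scene picture the elbow, tee, marker and the blue and turquoise look-alike nuts were where they started, judged by eye.

**What did not go as expected:**
- **Screw start angle:** the screw began about 0.35 rad short of its stop, so I had to turn it further when tightening than I had turned it when undoing.
- **Light contact:** the gripper brushed the tub or hatch at 6–10 N while I set down the nut and the nipple.

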